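# Two kits on the shoe cabinet: evening walk and shoe care

## Task

Make up two kits from the things on the shoe cabinet. For the evening walk, lay the flashlight and the house key with the blue bow side by side, both flat on the floor of the white dish, neither lying on the other; for shoe care, put the brush, bristles down, in the narrow compartment of the walnut tray and the tin of black polish, lid up, in its wide compartment. Set each thing down rather than dropping it, and leave the dish, the tray, the brown polish, the yellow key, the shoehorn and the vase standing where they are.

Things in the scene. Friction and masses are not known exactly. Their poses are not given: they have to be found in the camera images.
- dish: White glazed ceramic key dish, round and shallow: 196 mm across the rim, 26 mm high; flat round floor 6 mm thick and about 156 mm across, sides flaring outwards, wall 5 mm. Stands loose on the cabinet, about 600 g, to the left or right of the work. Origin at the centre of its underside, z up.
- tray: Dark walnut tray, 172 mm long (its x) by 186 mm wide (its y), walls 20 mm high and 6 mm thick, floor 6 mm thick, grey felt on the floor, with one lengthwise divider of the same height. Narrow compartment, 160 x 72 mm inside, on its -y side: middle at tray y = -51 mm. Wide compartment, 160 x 96 mm inside, on its +y side: middle at tray y = +39 mm. Stands loose, about 700 g, on the other side from the dish. Origin at the centre of its underside, z up.
- flashlight: Small aluminium flashlight, 100 mm long, lying on its side: round barrel 23 mm in diameter in the middle (from -30 to +28 mm along x), hexagonal head (+x end) and hexagonal twist tail cap (-x end), both 27 mm across the flats, so that it does not roll. Origin on its axis at mid-length, 13.5 mm above what it lies on; x along its length towards the lens. About 90 g.
- key_blue: The house key: a rigid moulded blue plastic bow 42 x 30 mm and 12 mm thick, with a flat steel blade 9 mm wide and 3 mm thick sticking out 42 mm from the bow's +x end at mid-thickness (84 mm long over all); a small steel ring drawn at the bow's -x end stands 10 mm beyond it (look only). Lies flat. Origin at the middle of the bow, at half its thickness (6 mm above what it lies on); x points along the blade, z is normal to the flat faces. About 30 g.
- key_yellow: The bicycle key, to be left: a rigid moulded yellow plastic bow 42 x 30 mm and 12 mm thick, with a flat steel blade 9 mm wide and 3 mm thick sticking out 42 mm from the bow's +x end at mid-thickness (84 mm long over all); a small steel ring drawn at the bow's -x end stands 10 mm beyond it (look only). Lies flat. Origin at the middle of the bow, at half its thickness (6 mm above what it lies on); x points along the blade, z is normal to the flat faces. About 30 g.
- brush: Shoe brush, 125 mm long (its x), 46 mm wide (its y) and 42 mm high, lying bristles down: a mid-brown wooden back 18 mm thick (24 to 42 mm above the bristle ends) with straight sides and rounded ends, over a dense stiff black bristle block 106 x 34 mm. Origin under its middle at the bristle ends, z up. About 110 g.
- tin_black: Round flat shoe-polish tin with a black lid, 58 mm across and 25 mm high, the black polish; straight side all the way up, lid uppermost. Origin at the centre of its underside, z up. About 80 g.
- tin_brown: Round flat shoe-polish tin with a brown lid, 58 mm across and 25 mm high, the brown polish, to be left; straight side all the way up, lid uppermost. Origin at the centre of its underside, z up. About 80 g.
- shoehorn: Red plastic shoehorn, 166 mm long, 36 mm wide, 12 mm high, lying hollow side down beyond the stock; to be left. Origin under a point 83 mm from the handle's (-x) end and 83 mm from the blade's end, x along its length towards the blade.
- vase: Glass bud vase standing empty, 135 mm tall, 56 mm across at the foot and 28 mm at the mouth; about 220 g, beyond the stock; to be left. Origin at the centre of its underside.

How it is judged:
At the end, for the whole second after the job is handed in: Flashlight and blue key flat on the dish floor (middles within 55 and 65 mm of its centre, 8 deg); brush in the tray's narrow and black tin in its wide compartment, on the floor, upright within 7 deg; all at rest; dish and tray moved under 40 mm, the rest under 30 mm, vase upright (horizontal distance between flashlight and dish below 0.055 m and z of flashlight in the frame of dish between 0.012 and 0.025 m and angle between flashlight's own x axis and vertical between 1.43 and 1.71 rad and horizontal distance between key_blue and dish below 0.065 m and z of key_blue in the frame of dish between 0.006 and 0.0165 m and angle between the z axis of key_blue and the z axis of dish, either way round below 0.15 rad and x of brush in the frame of tray between -0.024 and 0.024 m and y of brush in the frame of tray between -0.068 and -0.034 m and z of brush in the frame of tray between 0 and 0.011 m and angle between each of brush, tin_black's own z axis and vertical below 0.12 rad and x of tin_black in the frame of tray between -0.055 and 0.055 m and y of tin_black in the frame of tray between 0.016 and 0.062 m and z of tin_black in the frame of tray between 0 and 0.011 m and distance of each of key_yellow, tin_brown, shoehorn, vase from where it was at the start of the episode below 0.03 m and distance of each of dish, tray from where it was at the start of the episode below 0.04 m and angle between each of dish, tray, vase's own z axis and vertical below 0.1 rad and linear speed of each of flashlight, key_blue, brush, tin_black below 0.02 m/s and angular speed of each of flashlight, key_blue, brush, tin_black below 0.3 rad/s); the robot touches nothing.
It fails at once if the glass vase is knocked over (angle between vase's own z axis and vertical above 0.5 rad).
It fails at once if one of the four things is dropped or thrown: out of the fingers and moving faster than 0.7 m/s ((linear speed of flashlight above 0.7 m/s and contact force between the fingers and flashlight below 0.05 N) or (linear speed of key_blue above 0.7 m/s and contact force between the fingers and key_blue below 0.05 N) or (linear speed of brush above 0.7 m/s and contact force between the fingers and brush below 0.05 N) or (linear speed of tin_black above 0.7 m/s and contact force between the fingers and tin_black below 0.05 N)).
It also fails if it takes over 96 s, if anything falls off the work surface, if the arm or the gripper's body presses on something with over 40 N, if the wrist force passes 120 N, or if a joint passes its speed limit or range.

## Robot

A 7-joint arm with a two-finger parallel gripper is mounted at the origin on the work surface. World frame = base frame: x ahead of the robot, y to its left, z up, the work surface at z = 0. Lengths are in m, angles in rad, forces in N, time in s.
With the tool pointing down it reaches from about 0.4 to 0.875 m from the base axis. Payload 4.4 kg.
Tool frame: the origin (TCP) lies between the finger pads; the fingertips stand 11 mm ahead of it and the grasp point (between the pads) lies 8 mm behind it; z points along the fingers, x is the direction in which the jaws open and shut, and the axes are right-handed (so a half turn about z gives the same grasp; the last joint's range is limited). The gripper opens to 85 mm and grips with 20 to 120 N. Pads are 22 mm wide; open, the fingers measure 114 mm over their backs; the gripper's body (76 mm by 85 mm) begins 54 mm behind the grasp point. The pads swing forward as they close: fully open they stand 13 mm farther back than shut.
Start: joints at [1.063, 0.628, 0.038, 1.517, -0.027, 0.996, -0.02], TCP at [0.278, -0.588, 0.242] pointing down, gripper open.
Joint ranges: [-3.06, 3.06], [-0.37, 2.12], [-1.25, 1.32], [0.18, 2.47], [-1.1, 4.24], [0.23, 1.98], [-2.94, 2.94]. Speed limits (rad/s): [2.57, 2.57, 3.14, 3.14, 3.14, 3.14, 3.14].

## Interface

Orientations are given as a unit quaternion [w, x, y, z].
In Python, from rig import status, viewer, robot gives the robot as it stands.
- The arm moves only by the shell command python3 -m inch 'ROWS' [FORCE]. ROWS is JSON, a list of rows, each a list of 7 numbers: the shift along the tool's x, y, z in mm, then the turn, a rotation vector about the tool's x, y, z in degrees, then the opening, from 0 (shut) to 1 (fully open). In form: [[x, y, z, ax, ay, az, hand], ...]. A call has 1 to 5 rows; each row is the pose to reach, as a shift and turn from the pose commanded when the call began, along the tool's axes at that moment; what a row does not reach only later rows make up. A row lasts 1/10 s, in which the tool goes at most 50 mm and 8.59 degrees, less where a joint would pass 70% of its speed; a pose out of reach is approached as far as the arm can. A call with a gripper value outside its range is refused whole. The fingers move at their own pace and stop on an object; FORCE is the grip in N (left out, the last holds). Time passes only in rows, so rows that repeat a pose let the fingers close. It gives the time, the measured TCP pose, the force and the opening at its end, in the units of the state.
- status.sense(): the state, without advancing time (a new reading comes with each control period).
- viewer.read_camera(name): name is "scene" or "top"; returns the picture (400x640x3 uint8, blue, green, red); there is no depth.
- viewer.camera_params(name): a dict with "camera_matrix" (3x3 intrinsics, pixels), "dist_coeffs" ([k1, k2, p1, p2, k3] as OpenCV has them; the pictures are not rectified), "xyz" and "attitude" of the camera in the world. Camera axes: x right, y down, z forward; pixel columns grow to the right and rows downward; lengths in m; the calibration is good to about 2 mm. A picture is of the moment at which its call begins. camera_params takes no time and is no camera call.
- robot.close_job(): hands the job in, once; it reports no verdict.
The state is a dict: "clock": time; "qpos": joint angles; "qd": joint speeds; "effort": joint torques, N m; "eef_pos": TCP position; "tool_rot": TCP orientation; "contact_force": force on the tool from outside, world axes, zero at the start; "ft_torque": the same for the moment, N m; "grip_width": finger opening in m.
Only numpy, scipy, OpenCV 4.12 (cv2) and the standard library are available. Lean on these libraries where they do the work, as an engineer would, in place of code of your own. Each camera call takes 0.05 s, during which the arm holds its last target.

## Working session

There is one attempt and no reset: what is moved stays moved. The work goes in short steps, Python scripts to look and compute and a shell command to move; the robot and the scene stay as the last step left them, time stands still between calls to the robot, and variables do not carry over. Pictures are saved under pics/ and viewed, and the job is handed in when it is done.

```bash
ls; mkdir -p pics; python3 - <<'E'
from rig import status, viewer, robot
import cv2
s=status.sense(); print(s)
for n in("scene","top"):
    cv2.imwrite(f"pics/{n}0.png",viewer.read_camera(n)); print(viewer.camera_params(n))
E
```

```text
pics
{'clock': 0.0, 'qpos': array([ 1.06316783,  0.62934379,  0.03844455,  1.51836039, -0.02702466,
        0.99630468, -0.02002504]), 'qd': array([-0.0004273 , -0.00177841, -0.00041964, -0.00163703,  0.00063472,
       -0.00079178, -0.00194899]), 'effort': array([-2.68156618e-04, -5.63413131e+01,  1.22619476e+00, -1.93445760e+01,
        1.09903034e-02,  1.06361933e-02,  1.93585606e-05]), 'eef_pos': array([ 0.27770947, -0.58702195,  0.24139307]), 'tool_rot': array([-5.05372107e-04,  8.44853624e-01, -5.34996684e-01, -8.03455718e-04]), 'contact_force': array([ 0.09458587, -0.44040131,  0.41338939]), 'ft_torque': array([-0.01989966,  0.00872433,  0.02733926]), 'grip_width': 0.08549707137160972}
{'camera_matrix': array([[366.42633106,   0.        , 313.26793592],
       [  0.        , 366.42633106, 197.71160845],
       [  0.        ,   0.        ,   1.        ]]), 'dist_coeffs': array([0.0018339, 0.       , 0.       , 0.       , 0.       ]), 'xyz': array([ 1.02395505, -0.3540619 ,  0.7180242 ]), 'attitude': array([-0.29150945,  0.86217317,  0.39295046, -0.13141389])}
{'camera_matrix': array([[362.54892699,   0.        , 317.09654241],
       [  0.        , 362.54892699, 198.11917953],
       [  0.        ,   0.        ,   1.        ]]), 'dist_coeffs': array([-0.01887696,  0.        ,  0.        ,  0.        ,  0.        ]), 'xyz': array([ 0.40341431, -0.00908352,  1.07088505]), 'attitude': array([ 0.07288133, -0.70089206,  0.70704377, -0.0593947 ])}
```

View pics/scene0.png

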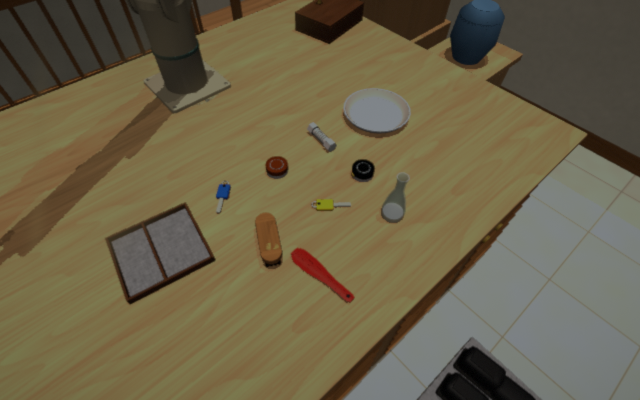

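View pics/top0.png

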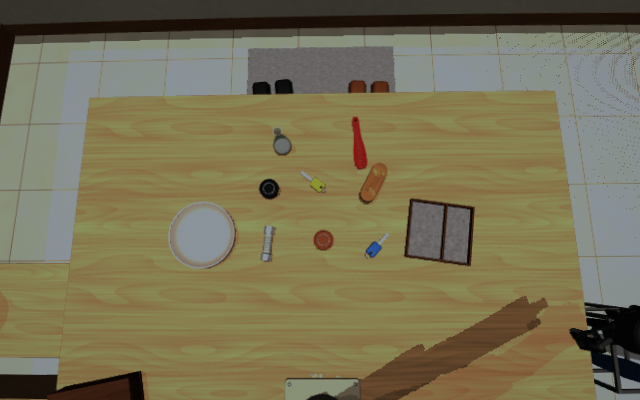

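The top view shows the dish near (202,235), the flashlight (267,243), black tin (269,189), brown tin (323,240), blue key (376,247), brush (373,183) and tray (439,232). I'll zoom in for exact pixels.

```bash
cat > h.py <<'E'
import numpy as np, cv2
from rig import status, viewer
from scipy.spatial.transform import Rotation as R
def cam(n):
    p=viewer.camera_params(n); q=p['attitude']; return p,R.from_quat([q[1],q[2],q[3],q[0]]).as_matrix()
def p2w(n,uv,z):
    p,M=cam(n); u=cv2.undistortPoints(np.array([[uv]],float),p['camera_matrix'],p['dist_coeffs'])[0,0]
    d=M@np.array([u[0],u[1],1]); return p['xyz']+d*(z-p['xyz'][2])/d[2]
def w2p(n,P):
    p,M=cam(n); r=cv2.Rodrigues(M.T)[0]; t=-M.T@p['xyz']
    return cv2.projectPoints(np.array(P,float).reshape(-1,1,3),r,t,p['camera_matrix'],p['dist_coeffs'])[0][:,0]
def crop(im,x0,y0,x1,y1,s,fn):
    c=cv2.resize(im[y0:y1,x0:x1],None,fx=s,fy=s,interpolation=cv2.INTER_CUBIC)
    for x in range((x0+19)//20*20,x1,20):
        cv2.putText(c,str(x),((x-x0)*s,8),0,.3,(0,0,255)); cv2.line(c,((x-x0)*s,10),((x-x0)*s,16),(0,0,255))
    for y in range((y0+19)//20*20,y1,20): cv2.putText(c,str(y),(0,(y-y0)*s+4),0,.3,(0,0,255))
    cv2.imwrite(fn,c)
def tool():
    s=status.sense(); q=s['tool_rot']; return s,s['eef_pos'],R.from_quat([q[1],q[2],q[3],q[0]])
E
python3 - <<'E'
from h import *
im=cv2.imread("pics/top0.png"); crop(im,240,110,400,260,5,"pics/t0a.png"); crop(im,160,180,300,280,5,"pics/t0b.png"); crop(im,350,180,490,280,5,"pics/t0c.png")
E
```

```text
(no output)
```

View pics/t0a.png

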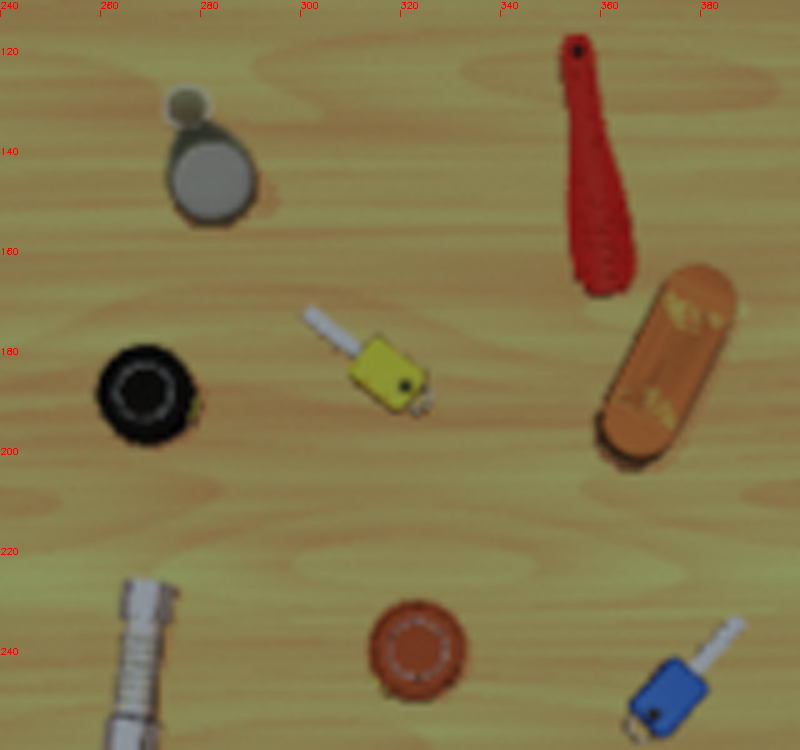

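View pics/t0b.png

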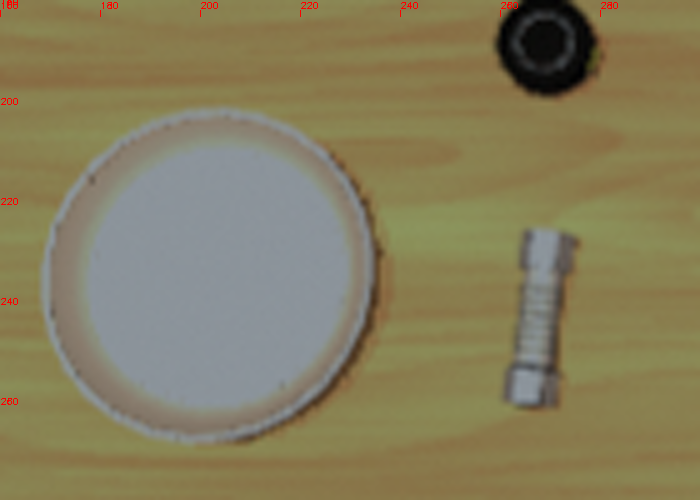

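View pics/t0c.png

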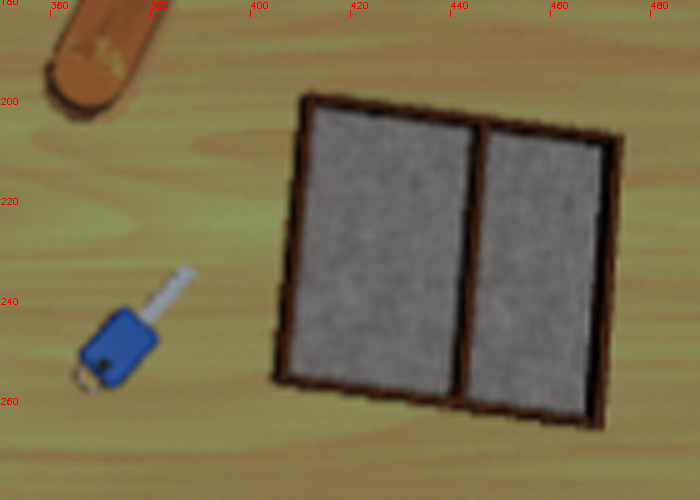

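```bash
python3 - <<'E'
from h import *
A=lambda x,y:(240+x/5-.4,110+y/5-.4)
B=lambda x,y:(160+x/5-.4,180+y/5-.4)
C=lambda x,y:(350+x/5-.4,180+y/5-.4)
f=lambda uv,z:p2w("top",uv,z)[:2]
g=lambda a,b:np.degrees(np.arctan2(*(b-a)[::-1]))
np.set_printoptions(precision=4,suppress=True)
print("tinb",f(A(146,394),.025),"brown",f(A(418,650),.025))
im=cv2.imread("pics/top0.png")
def blob(m,roi):
    x0,y0,x1,y1=roi; mm=np.zeros(im.shape[:2],np.uint8); mm[y0:y1,x0:x1]=m[y0:y1,x0:x1]
    k,l,st,c=cv2.connectedComponentsWithStats(mm); i=1+np.argmax(st[1:,4]); return np.argwhere(l==i)[:,::-1].astype(np.float32)
h=cv2.cvtColor(im,cv2.COLOR_BGR2HSV)
b=blob(((h[...,0]>100)&(h[...,0]<130)&(h[...,1]>120)).astype(np.uint8),(355,225,400,270)); r=cv2.minAreaRect(b);print("blue",r,f(r[0],.012))
print("key dir",f(C(119,347),.012),g(f(C(119,347),.006),f(C(188,274),.006)))
b=blob(((h[...,0]<14)&(h[...,1]>120)&(h[...,2]>90)).astype(np.uint8),(350,158,395,210)); r=cv2.minAreaRect(b);print("brush",r,f(r[0],.042),np.ptp(b,0))
bp=cv2.boxPoints(r);P=[f(x,.042) for x in bp];print(P,[g(P[i],P[i+1]) for i in range(3)],[np.linalg.norm(P[i+1]-P[i]) for i in range(3)])
print("fl",f(B(538,318),.018),g(f(B(528,406),.0135),f(B(546,228),.0135)),np.linalg.norm(f(B(528,406),.0135)-f(B(546,228),.0135)))
T=[f(C(*p),.02) for p in((303,93),(622,135),(602,428),(273,381))];print("tray",np.mean(T,0),[g(T[0],T[3]),g(T[1],T[2]),g(T[1],T[0]),g(T[2],T[3])],[np.linalg.norm(T[i]-T[i-1]) for i in range(4)])
print("dish",f(B(208.5,275),.026),f(B(42,275),.026)-f(B(375,275),.026))
print("yel",f(A(388,375),.012),"vase",f(A(212,181),0),"horn",f(A(600,285),0.01),f(A(575,40),0.01))
E
```

```text
tinb [0.6326 0.1531] brown [ 0.4803 -0.0064]
blue ((373.2294006347656, 248.98236083984375), (9.65340518951416, 13.558154106140137), 40.601295471191406) [ 0.4529 -0.1507]
key dir [ 0.4529 -0.1512] -44.842781250918435
brush ((372.9000244140625, 182.2000274658203), (15.205260276794434, 21.0190372467041), 26.56505012512207) [ 0.6439 -0.1525] [22. 23.]
[array([ 0.6265, -0.1186]), array([ 0.6824, -0.1478]), array([ 0.6615, -0.1866]), array([ 0.6059, -0.1572])] [np.float64(-27.502875921010663), np.float64(-118.32686398531747), np.float64(152.11366097065553)] [np.float64(0.06308822537848423), np.float64(0.04411871450655801), np.float64(0.06282376507643123)]
fl [0.4717 0.1559] -4.7877039856288786 0.10342042699162708
tray [ 0.5023 -0.3428] [np.float64(171.12847472820846), np.float64(171.30935924367597), np.float64(81.702249539487), np.float64(81.35795490024505)] [np.float64(0.16914234966068498), np.float64(0.1867601046574602), np.float64(0.1702633029861332), np.float64(0.18728976780688364)]
dish [0.4974 0.3472] [0.0014 0.1954]
yel [0.6455 0.0099] vase [0.7727 0.1184] horn [ 0.7002 -0.1186] [ 0.858  -0.1077]
```

```bash
cat > ov.py <<'E'
from h import *
O={}
def rect(l,w,x0=0): return [(x0-l/2,-w/2),(x0+l/2,-w/2),(x0+l/2,w/2),(x0-l/2,w/2)]
def circ(d): return [(d/2*np.cos(a),d/2*np.sin(a)) for a in np.linspace(0,6.28,24)]
def draw(im,n,pts,x,y,th,z,col=(255,0,255),s=5,off=(0,0)):
    c,q=np.cos(np.radians(th)),np.sin(np.radians(th))
    P=[(x+c*a-q*b,y+q*a+c*b,z) for a,b in pts]
    uv=(w2p(n,P)-off+.5)*s
    cv2.polylines(im,[np.round(uv).astype(int)],True,col,1)
E
python3 - <<'E'
from ov import *
for n,off,e in(("top",(165,150),(485,270)),("scene",(100,80),(440,320))):
    s=5 if n=="top" else 2
    s=2 if n=="top" else 2
    im=cv2.imread(f"pics/{n}0.png"); off=np.array(off); 
    s=2.35
    c=cv2.resize(im[off[1]:e[1],off[0]:e[0]],None,fx=s,fy=s,interpolation=cv2.INTER_CUBIC)
    D=lambda *a,**k:draw(c,n,*a,s=s,off=off,**k)
    D(circ(.058),.6326,.1531,0,.025);D(circ(.058),.4803,-.0064,0,.025)
    D(rect(.042,.03),.4529,-.151,-45,.012);D(rect(.042,.009,.042),.4529,-.151,-45,.0075)
    D(rect(.125,.046),.6445,-.1515,-28,.042)
    D(rect(.1,.027),.4717,.1559,-4.8,.027)
    D(rect(.172,.186),.5023,-.3428,-8.5,.02);D(circ(.196),.4974,.3472,0,.026)
    cv2.imwrite(f"pics/ov_{n}.png",c)
E
```

```text
(no output)
```

View pics/ov_top.png

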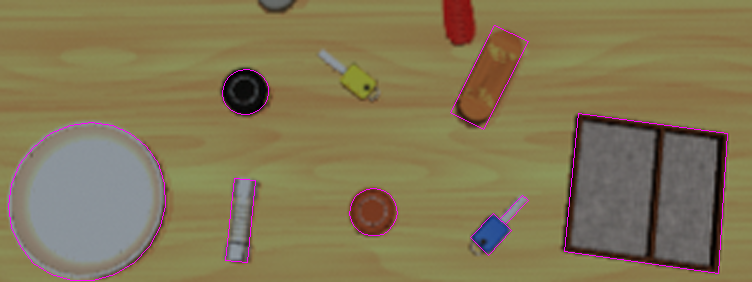

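View pics/ov_scene.png

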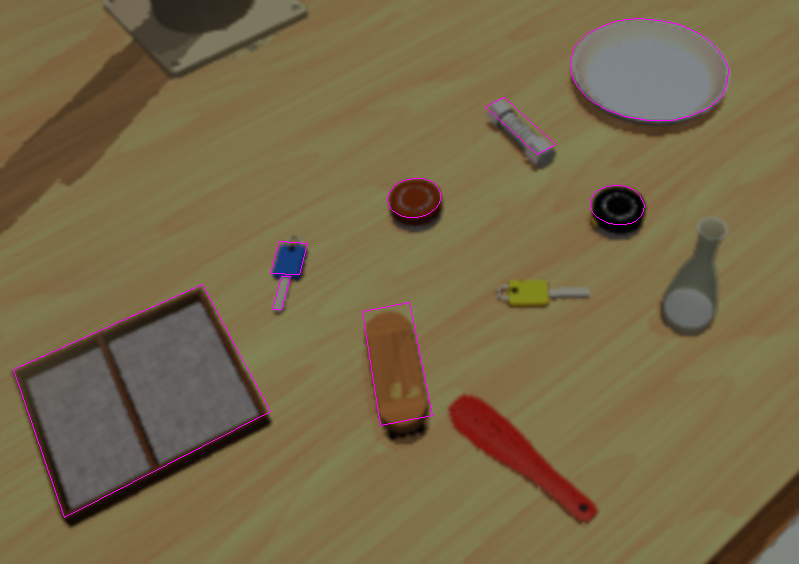

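```bash
cat > d.py <<'E'
import sys
from h import *
x,y,z,yaw=map(float,sys.argv[1:5])
s,p,r=tool()
t=R.from_euler('z',yaw,degrees=True)*R.from_euler('x',180,degrees=True)
print("t%.1f"%s['clock'],"pos",p.round(4),"yaw %.1f"%np.degrees(np.arctan2(*r.as_matrix()[:2,0][::-1])),"F",s['contact_force'].round(1),"w %.4f"%s['grip_width'],"q1,7",s['qpos'][[0,6]].round(2))
print("delta",(r.inv().apply(np.array([x,y,z])-p)*1000).round(1),np.degrees((r.inv()*t).as_rotvec()).round(1))
E
python3 d.py .646 -.153 .15 -118
```

```text
t0.1 pos [ 0.2777 -0.5871  0.2415] yaw -64.7 F [ 0.2  0.8 -0.1] w 0.0853 q1,7 [ 1.06 -0.02]
delta [-234.8 -518.5   91.9] [ 0.   0.1 53.3]
```

```bash
python3 -m inch '[[-20,-43,0,0,0,5,1],[-40,-86,0,0,0,10,1],[-60,-130,0,0,0,15,1],[-80,-173,0,0,0,20,1],[-100,-216,0,0,0,25,1]]' 40; python3 d.py .646 -.153 .15 -118
```

```text
clock: 0.6
eef_pos: [0.4313, -0.403, 0.242]
tool_rot: [-0.0, 0.708, -0.707, -0.0]
contact_force: [0.7, -0.9, -0.1]
grip_width: 0.0856
t0.6 pos [ 0.4313 -0.403   0.242 ] yaw -89.9 F [ 0.7 -0.9 -0.1] w 0.0856 q1,7 [ 0.6  -0.77]
delta [-249.6 -215.2   92. ] [ 0.   0.  28.1]
```

```bash
python3 -m inch '[[-30,-26,0,0,0,5,1],[-60,-52,10,0,0,10,1],[-90,-78,20,0,0,15,1],[-120,-104,30,0,0,20,1],[-150,-130,40,0,0,25,1]]'; python3 d.py .646 -.153 .12 -118
```

```text
clock: 1.1
eef_pos: [0.5603, -0.2526, 0.2016]
tool_rot: [-0.0, -0.538, 0.843, 0.0]
contact_force: [0.4, -1.2, 0.4]
grip_width: 0.0859
t1.1 pos [ 0.5603 -0.2526  0.2016] yaw -114.9 F [ 0.4 -1.2  0.4] w 0.0859 q1,7 [ 0.21 -1.44]
delta [-126.4  -35.9   81.6] [ 0.  -0.   3.1]
```

```bash
python3 -m inch '[[-35,-10,20,0,0,3,0.9],[-70,-20,40,0,0,3,0.8],[-100,-30,60,0,0,3,0.8],[-126,-36,80,0,0,3,0.8],[-126,-36,80,0,0,3,0.8]]'; python3 d.py .646 -.153 .03 -118
python3 - <<'E'
from h import *
for n in("scene","top"): cv2.imwrite(f"pics/{n}1.png",viewer.read_camera(n))
E
```

```text
clock: 1.6
eef_pos: [0.6455, -0.1478, 0.1183]
tool_rot: [-0.001, -0.52, 0.854, 0.003]
contact_force: [-0.6, 1.0, -0.2]
grip_width: 0.0684
t1.6 pos [ 0.6455 -0.1478  0.1183] yaw -117.3 F [-0.6  1.  -0.2] w 0.0684 q1,7 [ 0.04 -1.64]
delta [ 4.6 -3.4 88.3] [0.4 0.1 0.7]
```

View pics/scene1.png

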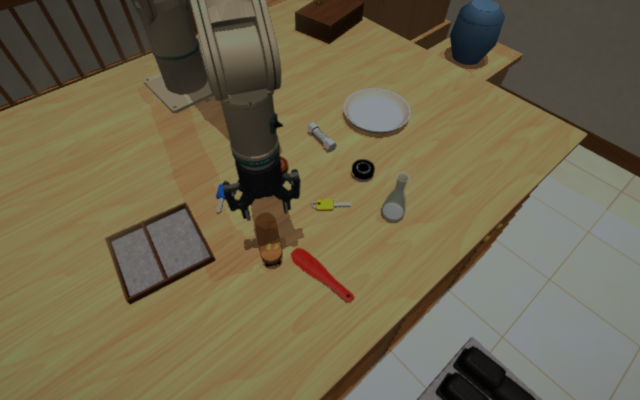

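View pics/top1.png

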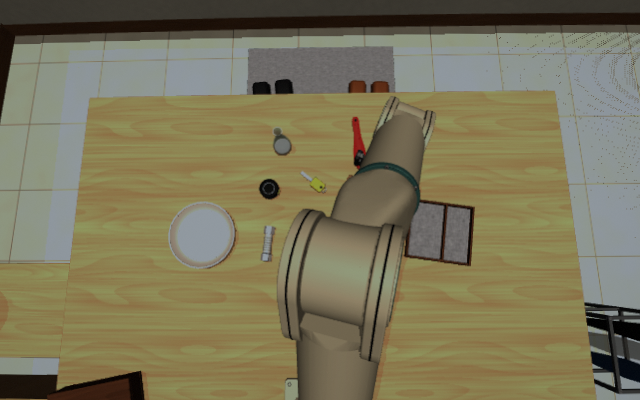

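The scene view shows the open gripper above the brush (at about 262,200, with the brush at 268,240), and the jaws straddle its width. The top view is blocked by the arm. I'll check the state before descending.

```bash
python3 d.py .646 -.153 .03 -118
```

```text
t1.7 pos [ 0.6444 -0.1541  0.1213] yaw -117.6 F [ 0.1 -0.7  0.1] w 0.0685 q1,7 [ 0.04 -1.64]
delta [-1.8 -1.  91.3] [ 0.1 -0.1  0.4]
```

```bash
python3 -m inch '[[-1,-1,25,0,0,0,0.8],[-1,-1,50,0,0,0,0.8],[-1,-1,70,0,0,0,0.8],[-1,-1,85,0,0,0,0.8],[-1,-1,90,0,0,0,0.8]]'; python3 d.py .646 -.153 .03 -118
python3 - <<'E'
from h import *
im=viewer.read_camera("scene"); crop(im,190,150,350,290,5,"pics/s2.png")
E
```

```text
clock: 2.2
eef_pos: [0.6451, -0.1556, 0.0314]
tool_rot: [-0.001, -0.517, 0.856, 0.0]
contact_force: [-0.2, 0.1, 0.3]
grip_width: 0.0682
t2.2 pos [ 0.6451 -0.1556  0.0314] yaw -117.8 F [-0.2  0.1  0.3] w 0.0682 q1,7 [ 0.07 -1.61]
delta [-2.7  0.4  1.4] [ 0.1 -0.1  0.2]
```

View pics/s2.png

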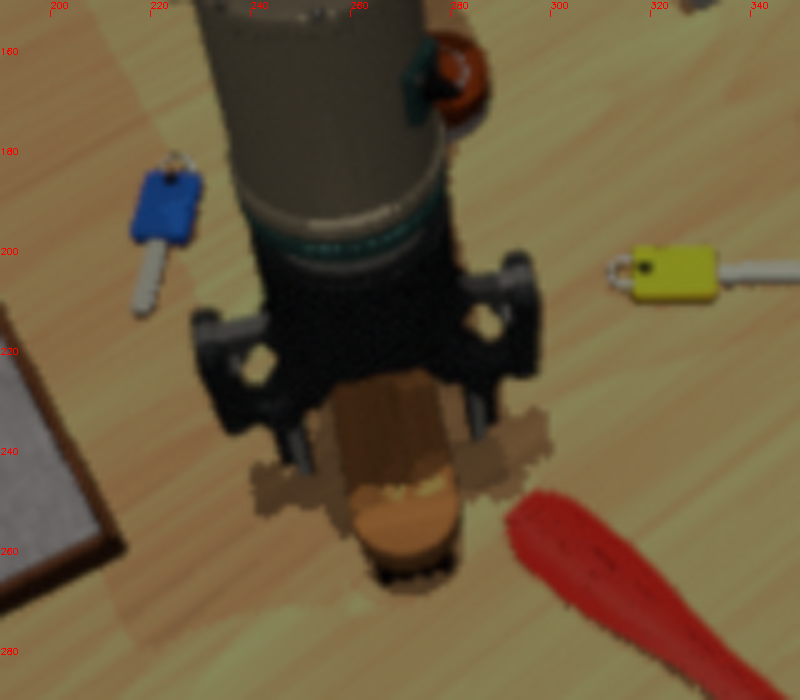

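The jaws straddle the brush back: left finger tip near (250,244), right near (285,238), and brush centre line at about 267. Closing.

```bash
python3 -m inch '[[0,0,0,0,0,0,0.4],[0,0,0,0,0,0,0.3],[0,0,0,0,0,0,0.2],[0,0,0,0,0,0,0.2],[0,0,0,0,0,0,0.2]]' 40; python3 -m inch '[[0,0,0,0,0,0,0.2],[0,0,0,0,0,0,0.2],[0,0,-20,0,0,0,0.2],[0,0,-40,0,0,0,0.2],[0,0,-60,0,0,0,0.2]]';python3 d.py .4948 -.3932 .15 -98.5
```

```text
clock: 2.75
eef_pos: [0.6473, -0.1546, 0.0337]
tool_rot: [0.001, -0.517, 0.856, -0.001]
contact_force: [-0.2, 0.1, 5.6]
grip_width: 0.0452
clock: 3.25
eef_pos: [0.6459, -0.1539, 0.0927]
tool_rot: [-0.0, -0.517, 0.856, 0.0]
contact_force: [0.4, -0.2, -1.6]
grip_width: 0.0452
t3.2 pos [ 0.6459 -0.1539  0.0927] yaw -117.7 F [ 0.4 -0.2 -1.6] w 0.0452 q1,7 [ 0.05 -1.63]
delta [282.1  22.7 -57.3] [  0.1   0.  -19.2]
```

```bash
python3 -m inch '[[28,2,-10,0,0,-3,0.2],[62,5,-20,0,0,-6,0.2],[96,8,-30,0,0,-9,0.2],[130,11,-30,0,0,-12,0.2],[160,14,-30,0,0,-15,0.2]]';python3 d.py .4948 -.3932 .12 -98.5
```

```text
clock: 3.75
eef_pos: [0.5584, -0.291, 0.1227]
tool_rot: [-0.0, -0.625, 0.78, -0.0]
contact_force: [-0.7, 0.3, -1.8]
grip_width: 0.0454
t3.8 pos [ 0.5584 -0.291   0.1227] yaw -102.6 F [-0.7  0.3 -1.8] w 0.0454 q1,7 [ 0.34 -1.21]
delta [113.6  39.8   2.8] [-0.  -0.  -4.1]
```

```bash
python3 -m inch '[[30,2,0,0,0,-2,0.2],[60,4,0,0,0,-4,0.2],[90,4,0,0,0,-4,0.2],[110,5,0,0,0,-4,0.2],[110,5,0,0,0,-4,0.2]]';python3 d.py .4948 -.3932 .12 -98.5
python3 - <<'E'
from h import *
im=viewer.read_camera("scene"); crop(im,80,120,240,310,4,"pics/s3.png")
im=viewer.read_camera("top"); crop(im,350,160,500,280,5,"pics/t3.png")
E
```

```text
clock: 4.25
eef_pos: [0.5279, -0.4002, 0.1222]
tool_rot: [-0.002, -0.649, 0.76, -0.001]
contact_force: [-0.1, -0.8, -1.5]
grip_width: 0.0452
t4.2 pos [ 0.5279 -0.4002  0.1222] yaw -99.0 F [-0.1 -0.8 -1.5] w 0.0452 q1,7 [ 0.53 -1.01]
delta [-1.7 33.8  2.3] [ 0.1 -0.2 -0.5]
```

View pics/s3.png

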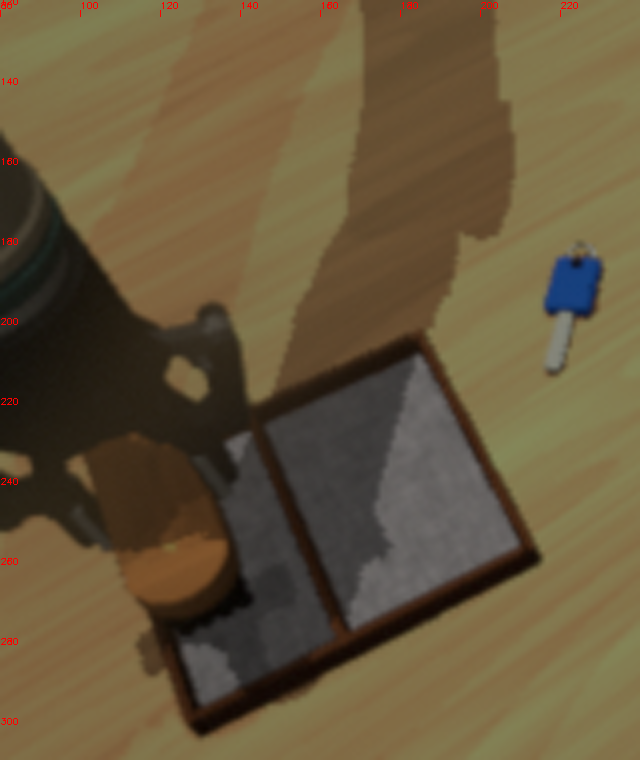

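View pics/t3.png

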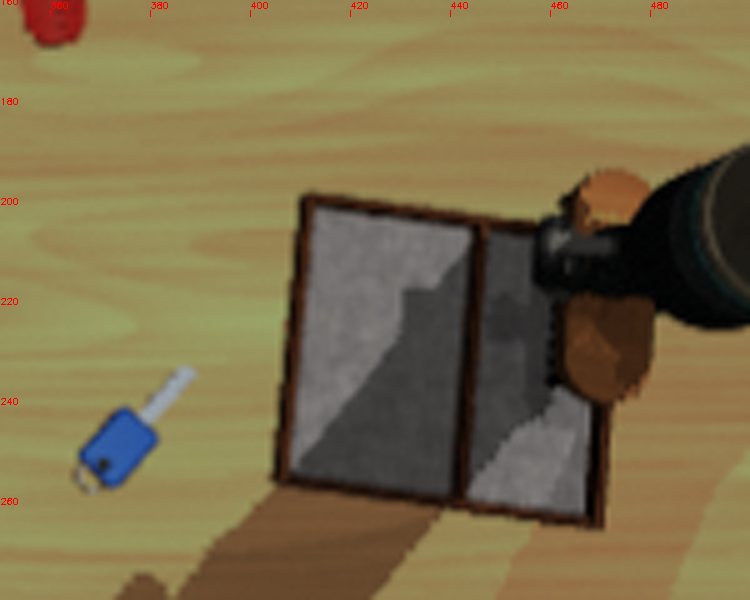

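```bash
python3 - <<'E'
from h import *
a=p2w("top",(350+612/5,160+171/5),.131);b=p2w("top",(350+607/5,160+402/5),.131);print(a,b,(a+b)/2,np.linalg.norm(a-b))
E
python3 d.py .4948 -.3932 .05 -98.5
```

```text
[ 0.58783425 -0.40042127  0.131     ] [ 0.46688509 -0.38751596  0.131     ] [ 0.52735967 -0.39396861  0.131     ] 0.12163571160894333
t4.3 pos [ 0.5303 -0.3951  0.122 ] yaw -98.7 F [-0.4  1.  -1.6] w 0.0449 q1,7 [ 0.52 -1.01]
delta [ 3.6 35.3 72. ] [ 0.   0.1 -0.2]
```

```bash
python3 -m inch '[[1,16,0,0,0,0,0.2],[3,32,0,0,0,0,0.2],[3,32,15,0,0,0,0.2],[3,32,30,0,0,0,0.2],[3,32,45,0,0,0,0.2]]';python3 -m inch '[[0,0,10,0,0,0,0.2],[0,0,18,0,0,0,0.2],[0,0,22,0,0,0,0.2],[0,0,22,0,0,0,0.2]]';python3 d.py .498 -.3935 .039 -98.5
python3 - <<'E'
from h import *
im=viewer.read_camera("scene"); crop(im,80,120,240,310,4,"pics/s4.png")
im=viewer.read_camera("top"); crop(im,350,160,500,280,5,"pics/t4.png")
E
```

```text
clock: 4.85
eef_pos: [0.4998, -0.3922, 0.0757]
tool_rot: [0.001, -0.652, 0.758, 0.0]
contact_force: [0.3, 0.4, -1.7]
grip_width: 0.045
clock: 5.25
eef_pos: [0.4983, -0.3936, 0.0546]
tool_rot: [-0.0, -0.652, 0.759, 0.0]
contact_force: [-0.5, 0.0, -1.5]
grip_width: 0.0452
t5.2 pos [ 0.4983 -0.3936  0.0546] yaw -98.7 F [-0.5  0.  -1.5] w 0.0452 q1,7 [ 0.56 -0.97]
delta [-0.1  0.3 15.6] [ 0.   0.  -0.2]
```

View pics/s4.png

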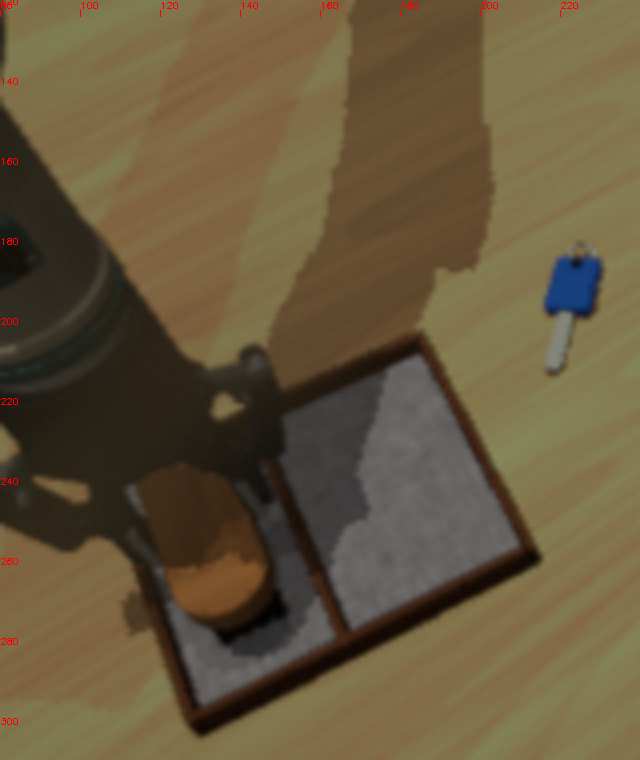

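View pics/t4.png

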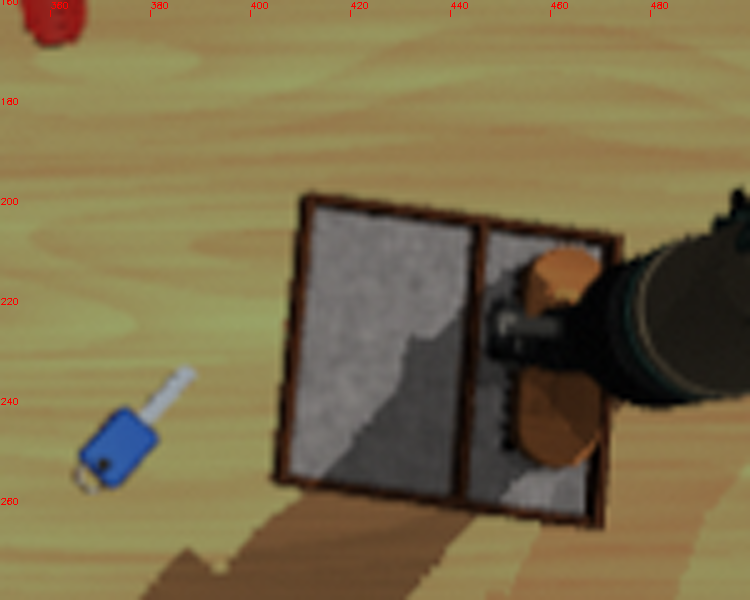

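The brush is over the narrow compartment, between the divider (445,240) and the right wall (470,240), well clear of both in length. Lowering it.

```bash
python3 -m inch '[[0,0,4,0,0,0,0.2],[0,0,8,0,0,0,0.2],[0,0,11,0,0,0,0.2],[0,0,13,0,0,0,0.2],[0,0,13,0,0,0,0.2]]';python3 d.py .498 -.3935 .039 -98.5
```

```text
clock: 5.85
eef_pos: [0.4983, -0.3936, 0.0419]
tool_rot: [-0.0, -0.651, 0.759, 0.0]
contact_force: [0.2, -0.1, -1.6]
grip_width: 0.0454
t5.8 pos [ 0.4983 -0.3936  0.0419] yaw -98.7 F [ 0.2 -0.1 -1.6] w 0.0454 q1,7 [ 0.56 -0.97]
delta [-0.1  0.3  2.9] [ 0.   0.  -0.2]
```

```bash
python3 -m inch '[[0,0,1,0,0,0,0.2],[0,0,2,0,0,0,0.2],[0,0,2,0,0,0,0.2]]';python3 -m inch '[[0,0,1,0,0,0,0.2],[0,0,1,0,0,0,0.2]]';python3 d.py .498 -.3935 .039 -98.5
```

```text
clock: 6.15
eef_pos: [0.4985, -0.3937, 0.0403]
tool_rot: [0.0, -0.652, 0.759, 0.0]
contact_force: [-0.5, -0.4, -1.9]
grip_width: 0.0451
clock: 6.35
eef_pos: [0.4985, -0.3939, 0.0397]
tool_rot: [0.0, -0.651, 0.759, -0.0]
contact_force: [-1.3, 1.4, 2.7]
grip_width: 0.0454
t6.3 pos [ 0.4985 -0.3939  0.0397] yaw -98.7 F [-1.3  1.4  2.7] w 0.0454 q1,7 [ 0.56 -0.97]
delta [-0.3  0.6  0.7] [-0.  -0.  -0.2]
```

Contact with the floor (the load has reversed). Releasing partly and lifting.

```bash
python3 -m inch '[[0,0,0,0,0,0,0.6],[0,0,0,0,0,0,0.65],[0,0,0,0,0,0,0.65],[0,0,-15,0,0,0,0.65],[0,0,-40,0,0,0,0.65]]';python3 -m inch '[[0,0,-40,0,0,0,0.65],[0,0,-80,0,0,0,0.65],[0,0,-120,0,0,0,0.7],[40,0,-150,0,0,0,0.8],[40,0,-150,0,0,0,0.85]]'; python3 d.py .6326 .1531 .18 -8.5
python3 - <<'E'
from h import *
im=viewer.read_camera("scene"); crop(im,80,120,240,310,4,"pics/s5.png")
im=viewer.read_camera("top"); crop(im,350,160,500,280,5,"pics/t5.png")
E
```

```text
clock: 6.85
eef_pos: [0.4975, -0.393, 0.0789]
tool_rot: [-0.0, -0.652, 0.759, 0.002]
contact_force: [0.9, 0.1, 0.2]
grip_width: 0.0558
clock: 7.35
eef_pos: [0.492, -0.4416, 0.2364]
tool_rot: [-0.001, -0.649, 0.76, -0.007]
contact_force: [-0.7, -0.9, -0.4]
grip_width: 0.0726
t7.3 pos [ 0.492  -0.4416  0.2364] yaw -99.0 F [-0.7 -0.9 -0.4] w 0.0726 q1,7 [ 0.6  -0.95]
delta [-610.   -45.2   49.7] [  0.1  -0.9 -90.5]
```

View pics/s5.png

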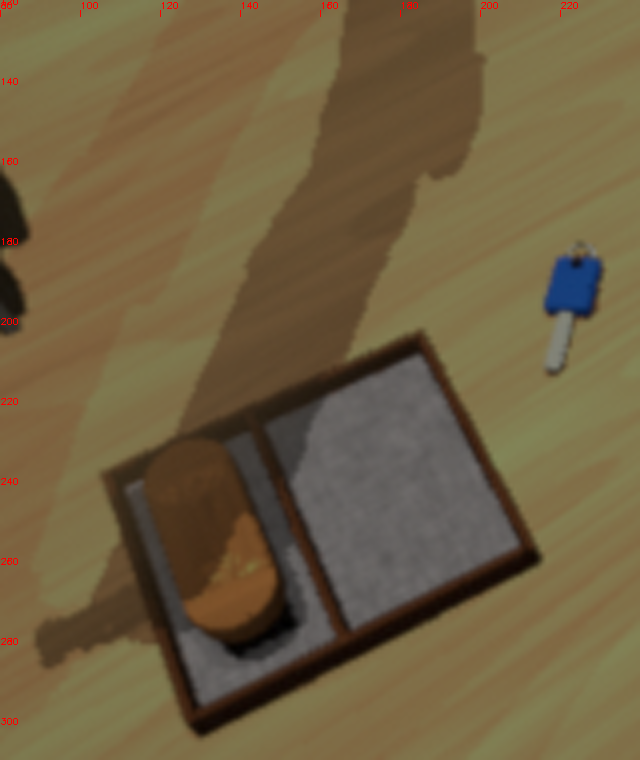

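View pics/t5.png

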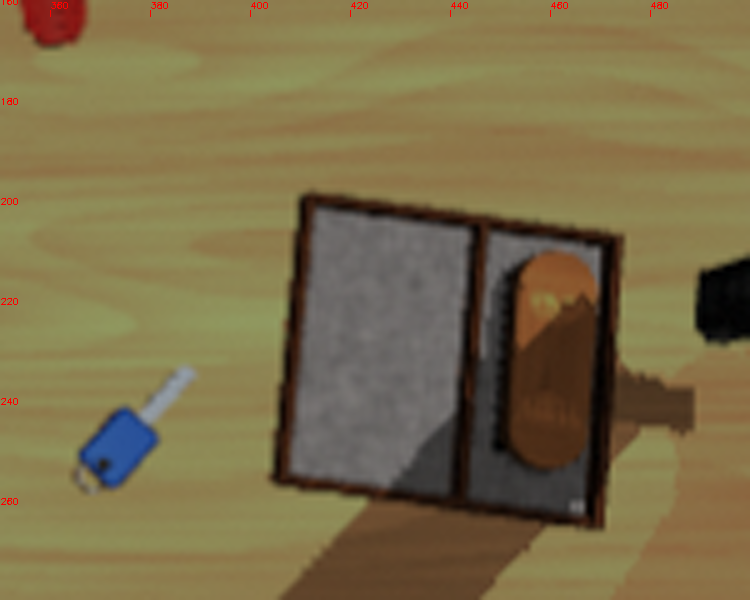

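```bash
python3 - <<'E'
from h import *
p=p2w("top",(350+554/5,160+359/5),.048);print(p)
d=p[:2]-[.5023,-.3428];a=np.radians(8.5);print(d[0]*np.cos(a)-d[1]*np.sin(a),d[0]*np.sin(a)+d[1]*np.cos(a))
E
python3 -m inch '[[-45,-5,0,0,0,-8,0.85],[-90,-10,0,0,0,-16,0.9],[-135,-15,0,0,0,-24,0.9],[-180,-20,0,0,0,-32,0.95],[-225,-25,0,0,0,-40,1]]';python3 d.py .6326 .1531 .18 -8.5
```

```text
[ 0.49684081 -0.39323158  0.048     ]
0.002055040342989761 -0.05068454794951707
clock: 7.95
eef_pos: [0.5507, -0.2115, 0.2288]
tool_rot: [-0.0, 0.873, -0.487, -0.001]
contact_force: [1.0, 0.6, -0.5]
grip_width: 0.0856
t8.0 pos [ 0.5507 -0.2115  0.2288] yaw -58.3 F [ 1.   0.6 -0.5] w 0.0856 q1,7 [ 0.35 -0.72]
delta [-267.  -261.4   49.1] [ -0.    0.1 -49.8]
```

The brush sits at tray (2, -51) mm, dead centre. On to the black tin.

```bash
python3 -m inch '[[-32,-32,0,0,0,-8,1],[-64,-64,0,0,0,-16,1],[-96,-96,0,0,0,-24,1],[-128,-128,0,0,0,-32,1],[-160,-160,0,0,0,-40,1]]';python3 d.py .6326 .1531 .12 -8.5
```

```text
clock: 8.45
eef_pos: [0.6037, 0.008, 0.2288]
tool_rot: [0.0, 0.987, -0.159, -0.001]
contact_force: [0.5, -1.2, 0.4]
grip_width: 0.0852
t8.4 pos [0.6037 0.008  0.2288] yaw -18.3 F [ 0.5 -1.2  0.4] w 0.0852 q1,7 [ 0.09 -0.53]
delta [ -17.9 -146.9  108.8] [ 0.   0.1 -9.8]
```

```bash
python3 -m inch '[[-5,-45,0,0,0,-5,1],[-10,-90,15,0,0,-10,1],[-15,-130,45,0,0,-10,1],[-18,-147,80,0,0,-10,1],[-18,-147,80,0,0,-10,1]]';python3 -m inch '[[0,0,0,0,0,0,1]]';python3 d.py .6326 .1531 .018 -8.5
python3 - <<'E'
from h import *
im=viewer.read_camera("scene"); crop(im,290,60,450,220,4,"pics/s6.png")
E
```

```text
clock: 8.95
eef_pos: [0.6295, 0.1548, 0.1438]
tool_rot: [0.0, 0.997, -0.072, -0.006]
contact_force: [-0.2, -0.6, -1.1]
grip_width: 0.0855
clock: 9.05
eef_pos: [0.6334, 0.1502, 0.1483]
tool_rot: [0.001, 0.997, -0.075, -0.001]
contact_force: [-0.0, -0.8, 0.3]
grip_width: 0.0855
t9.1 pos [0.6334 0.1502 0.1483] yaw -8.6 F [-0.  -0.8  0.3] w 0.0855 q1,7 [-0.13 -0.62]
delta [ -0.8  -3.  130.3] [ 0.1  0.2 -0.1]
```

View pics/s6.png

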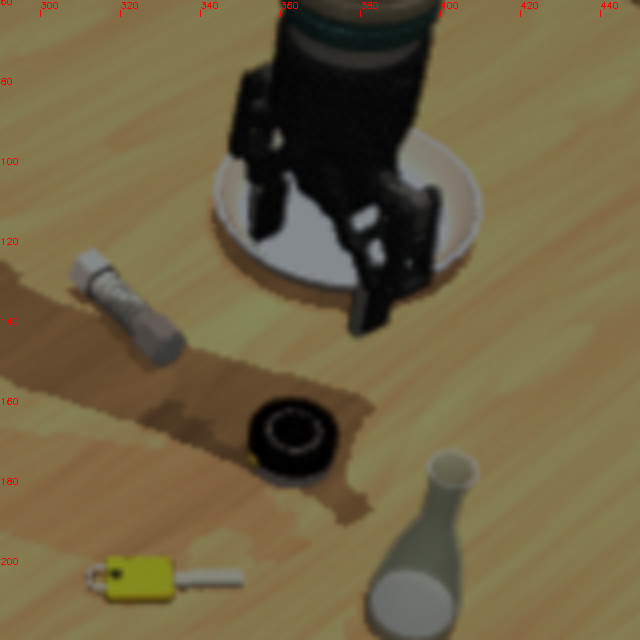

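The gripper is above the tin (tin centre about 361,170) and clear of the vase (390,210). Descending.

```bash
python3 -m inch '[[-1,-3,30,0,0,0,1],[-1,-3,60,0,0,0,1],[-1,-3,90,0,0,0,1],[-1,-3,110,0,0,0,1],[-1,-3,110,0,0,0,1]]';python3 d.py .6326 .1531 .018 -8.5
python3 - <<'E'
from h import *
im=viewer.read_camera("scene"); crop(im,290,60,450,220,4,"pics/s7.png")
E
```

```text
clock: 9.6
eef_pos: [0.6333, 0.1507, 0.0383]
tool_rot: [0.001, 0.997, -0.077, -0.001]
contact_force: [-0.9, -0.3, -1.0]
grip_width: 0.0855
t9.6 pos [0.6333 0.1507 0.0383] yaw -8.8 F [-0.9 -0.3 -1. ] w 0.0855 q1,7 [-0.16 -0.67]
delta [-1.  -2.3 20.3] [ 0.1  0.1 -0.3]
```

View pics/s7.png

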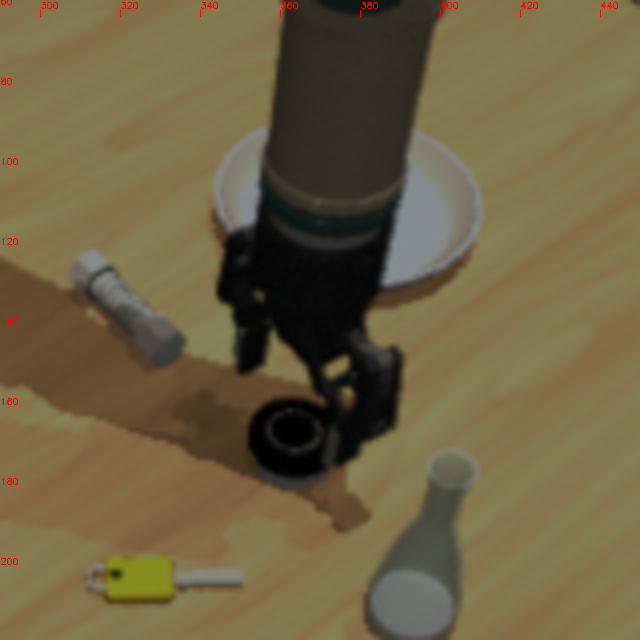

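```bash
python3 -m inch '[[-1,-2,8,0,0,0,1],[-1,-2,14,0,0,0,1],[-1,-2,19,0,0,0,1],[-1,-2,21,0,0,0,1],[-1,-2,21,0,0,0,0.8]]';python3 -m inch '[[0,0,0,0,0,0,0.6],[0,0,0,0,0,0,0.4],[0,0,0,0,0,0,0.4],[0,0,0,0,0,0,0.4],[0,0,0,0,0,0,0.4]]' 40; python3 d.py .6326 .1531 .018 -8.5
```

```text
clock: 10.15
eef_pos: [0.6334, 0.1554, 0.0181]
tool_rot: [0.0, 0.997, -0.076, -0.0]
contact_force: [-0.4, 0.4, 0.1]
grip_width: 0.073
clock: 10.65
eef_pos: [0.6339, 0.1556, 0.0189]
tool_rot: [-0.0, 0.997, -0.076, 0.001]
contact_force: [-0.3, -0.6, 4.5]
grip_width: 0.0564
t10.7 pos [0.6339 0.1556 0.0189] yaw -8.7 F [-0.3 -0.6  4.5] w 0.0564 q1,7 [-0.17 -0.67]
delta [-1.   2.7  0.9] [-0.  -0.1 -0.2]
```

```bash
python3 -m inch '[[0,0,-15,0,0,0,0.4],[0,0,-35,0,0,0,0.4],[0,0,-65,0,0,0,0.4],[0,0,-95,0,0,0,0.4],[0,0,-125,0,0,0,0.4]]'; python3 d.py .5081 -.3042 .13 -8.5
python3 - <<'E'
from h import *
im=viewer.read_camera("scene"); crop(im,290,60,450,220,4,"pics/s8.png")
E
```

```text
clock: 11.15
eef_pos: [0.633, 0.1553, 0.1449]
tool_rot: [0.0, 0.997, -0.076, -0.0]
contact_force: [0.9, 0.9, -0.4]
grip_width: 0.0564
t11.2 pos [0.633  0.1553 0.1449] yaw -8.7 F [ 0.9  0.9 -0.4] w 0.0564 q1,7 [-0.14 -0.63]
delta [-54.1 473.   15.1] [ 0.   0.  -0.2]
```

View pics/s8.png

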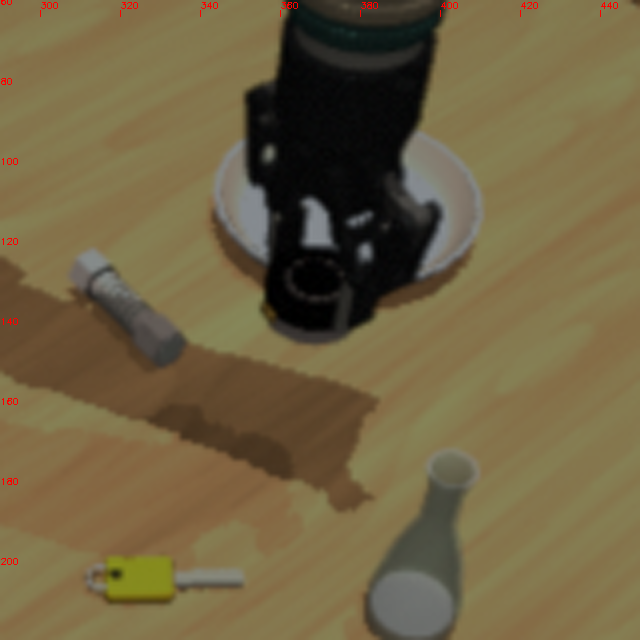

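The tin is held level, at about (367,132). Carrying it to the tray.

```bash
python3 -m inch '[[-3,30,0,0,0,0,0.4],[-8,75,0,0,0,0,0.4],[-14,120,0,0,0,0,0.4],[-20,165,0,0,0,0,0.4],[-25,210,0,0,0,0,0.4]]'; python3 -m inch '[[-5,45,0,0,0,0,0.4],[-10,90,0,0,0,0,0.4],[-15,135,0,0,0,0,0.4],[-20,180,0,0,0,0,0.4],[-24,210,0,0,0,0,0.4]]';python3 d.py .5081 -.3042 .1 -8.5
```

```text
clock: 11.7
eef_pos: [0.576, -0.05, 0.1438]
tool_rot: [0.0, 0.997, -0.076, -0.0]
contact_force: [0.6, -0.4, -0.7]
grip_width: 0.0563
clock: 12.2
eef_pos: [0.5197, -0.2566, 0.1436]
tool_rot: [0.001, 0.997, -0.078, -0.0]
contact_force: [-0.9, -0.4, -1.1]
grip_width: 0.0564
t12.2 pos [ 0.5197 -0.2566  0.1436] yaw -8.9 F [-0.9 -0.4 -1.1] w 0.0564 q1,7 [ 0.6  -0.01]
delta [-4.  48.8 43.7] [ 0.1  0.  -0.4]
```

```bash
python3 -m inch '[[-2,22,0,0,0,0,0.4],[-4,46,0,0,0,0,0.4],[-4,46,20,0,0,0,0.4],[-4,46,40,0,0,0,0.4],[-4,46,60,0,0,0,0.4]]'; python3 -m inch '[[0,0,15,0,0,0,0.4],[0,0,22,0,0,0,0.4],[0,0,22,0,0,0,0.4]]'; python3 d.py .5081 -.302 .024 -8.5
python3 - <<'E'
from h import *
im=viewer.read_camera("scene"); crop(im,80,120,240,310,4,"pics/s9.png")
im=viewer.read_camera("top"); crop(im,350,160,500,280,5,"pics/t9.png")
E
```

```text
clock: 12.7
eef_pos: [0.5104, -0.2977, 0.0832]
tool_rot: [0.0, 0.997, -0.076, 0.0]
contact_force: [0.9, 0.9, -0.6]
grip_width: 0.0566
clock: 13.0
eef_pos: [0.5102, -0.2969, 0.0606]
tool_rot: [-0.0, 0.997, -0.076, -0.001]
contact_force: [-0.4, -0.1, 0.0]
grip_width: 0.0566
t13.0 pos [ 0.5102 -0.2969  0.0606] yaw -8.7 F [-0.4 -0.1  0. ] w 0.0566 q1,7 [0.64 0.02]
delta [-1.3  5.4 36.6] [-0.   0.1 -0.2]
```

View pics/s9.png

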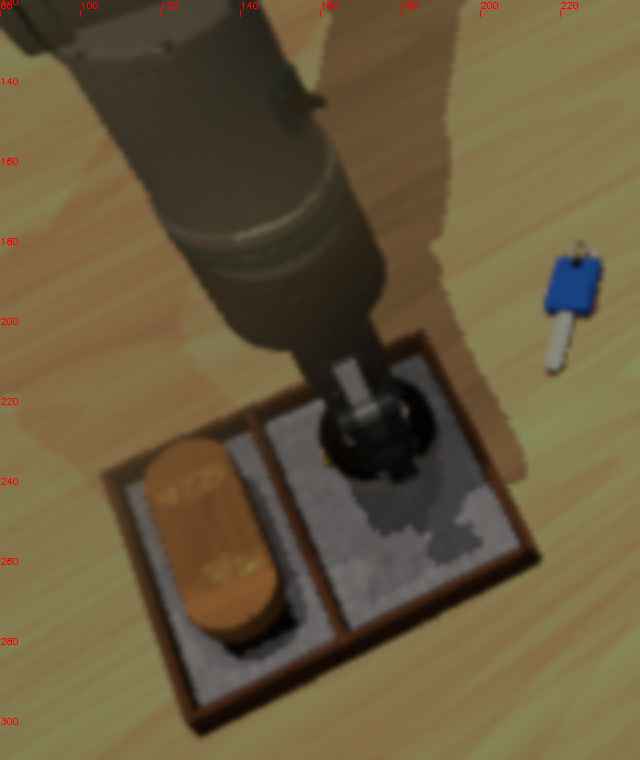

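View pics/t9.png

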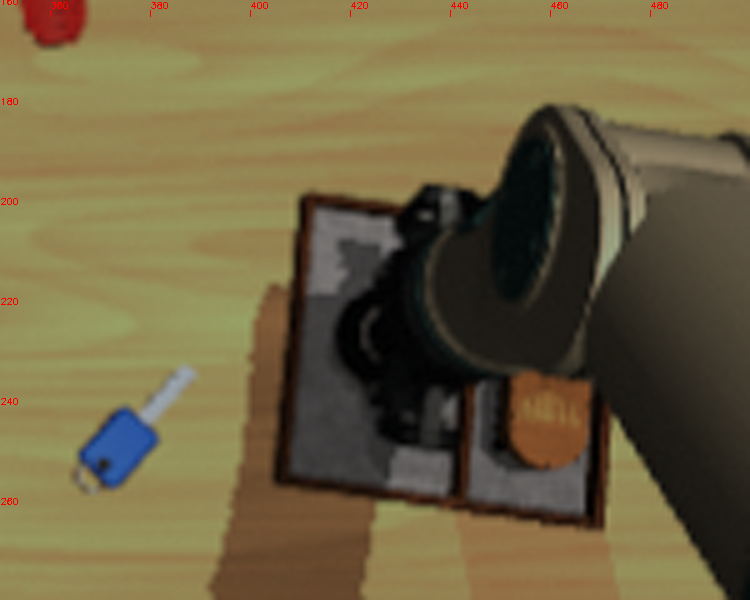

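The tin hangs inside the wide compartment (scene 172,225), clear of the divider. Lowering it slowly.

```bash
python3 -m inch '[[-1,5,8,0,0,0,0.4],[-1,5,16,0,0,0,0.4],[-1,5,24,0,0,0,0.4],[-1,5,30,0,0,0,0.4],[-1,5,33,0,0,0,0.4]]'; python3 -m inch '[[0,0,1,0,0,0,0.4],[0,0,1,0,0,0,0.4]]'; python3 -m inch '[[0,0,1,0,0,0,0.4],[0,0,1,0,0,0,0.4]]'; python3 d.py .5081 -.302 .024 -8.5
```

```text
clock: 13.6
eef_pos: [0.5085, -0.3016, 0.0273]
tool_rot: [-0.0, 0.997, -0.076, -0.001]
contact_force: [-0.2, -0.0, -1.3]
grip_width: 0.056
clock: 13.8
eef_pos: [0.509, -0.3019, 0.0272]
tool_rot: [-0.0, 0.997, -0.076, -0.0]
contact_force: [0.6, 0.8, -0.7]
grip_width: 0.0565
clock: 14.0
eef_pos: [0.5091, -0.3021, 0.0265]
tool_rot: [0.0, 0.997, -0.076, 0.0]
contact_force: [0.1, -0.5, -0.5]
grip_width: 0.0567
t14.0 pos [ 0.5091 -0.3021  0.0265] yaw -8.7 F [ 0.1 -0.5 -0.5] w 0.0567 q1,7 [0.63 0.01]
delta [-1.   0.1  2.5] [ 0.  -0.  -0.2]
```

```bash
python3 -m inch '[[0,0,1,0,0,0,0.4],[0,0,1,0,0,0,0.4]]'; python3 -m inch '[[0,0,1,0,0,0,0.4],[0,0,1,0,0,0,0.4]]'; python3 d.py .5081 -.302 .024 -8.5
```

```text
clock: 14.2
eef_pos: [0.509, -0.3021, 0.0254]
tool_rot: [0.0, 0.997, -0.076, 0.0]
contact_force: [-1.0, -0.5, -0.0]
grip_width: 0.0565
clock: 14.4
eef_pos: [0.5091, -0.3021, 0.0249]
tool_rot: [0.0, 0.997, -0.076, 0.0]
contact_force: [-1.8, 0.8, 3.9]
grip_width: 0.0564
t14.4 pos [ 0.5091 -0.3021  0.0249] yaw -8.7 F [-1.8  0.8  3.9] w 0.0564 q1,7 [0.63 0.01]
delta [-1.   0.   0.9] [ 0.  -0.  -0.2]
```

```bash
python3 -m inch '[[0,0,0,0,0,0,0.75],[0,0,0,0,0,0,0.85],[0,0,0,0,0,0,0.85],[0,0,-15,0,0,0,0.85],[0,0,-40,0,0,0,0.85]]';python3 -m inch '[[0,0,-50,0,0,0,0.85],[0,0,-90,0,0,0,0.8],[0,0,-120,0,0,0,0.7],[0,0,-120,0,0,0,0.6]]'; python3 d.py .453 -.151 .13 45
python3 - <<'E'
from h import *
im=viewer.read_camera("scene"); crop(im,80,120,240,310,4,"pics/s10.png")
E
```

```text
clock: 14.9
eef_pos: [0.5079, -0.3014, 0.064]
tool_rot: [-0.001, 0.997, -0.076, -0.002]
contact_force: [-0.6, -0.1, 0.7]
grip_width: 0.0726
clock: 15.3
eef_pos: [0.5118, -0.3033, 0.1901]
tool_rot: [0.002, 0.997, -0.076, 0.005]
contact_force: [-0.4, -0.8, -0.3]
grip_width: 0.0515
t15.3 pos [ 0.5118 -0.3033  0.1901] yaw -8.7 F [-0.4 -0.8 -0.3] w 0.0515 q1,7 [0.7  0.09]
delta [ -81.8 -141.8   58.9] [  0.4  -0.4 -53.7]
```

View pics/s10.png

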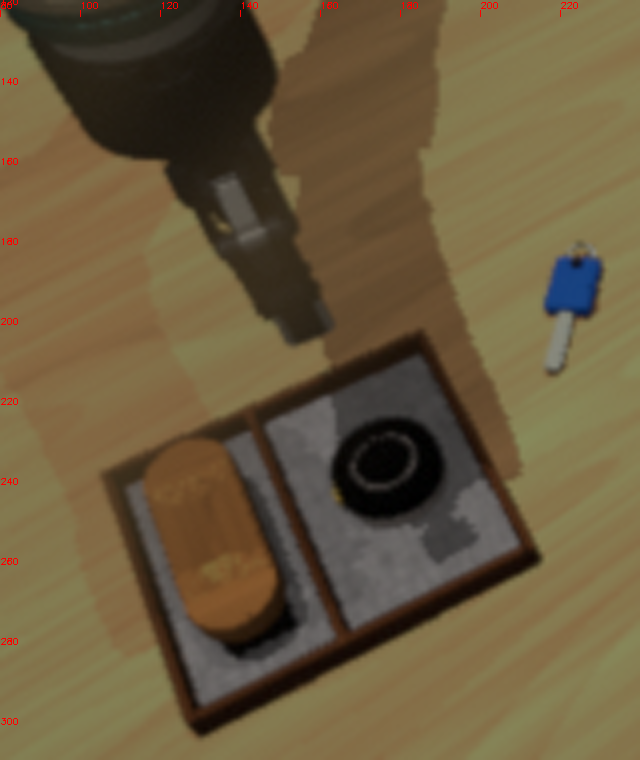

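Tin and brush are both flat in their compartments. Next, the blue key.

```bash
python3 -m inch '[[-18,-32,0,0,0,-8,0.6],[-36,-64,0,0,0,-16,0.6],[-54,-96,0,0,0,-24,0.6],[-70,-124,20,0,0,-32,0.6],[-82,-142,40,0,0,-40,0.6]]';python3 -m inch '[[0,0,0,0,0,-8,0.6],[0,0,0,0,0,-13.5,0.6],[0,0,0,0,0,-13.5,0.6],[0,0,0,0,0,-13.5,0.6]]'; python3 d.py .453 -.151 .04 45
```

```text
clock: 15.85
eef_pos: [0.448, -0.1469, 0.1439]
tool_rot: [-0.001, 0.962, 0.274, -0.0]
contact_force: [-0.0, -1.8, 0.1]
grip_width: 0.0513
clock: 16.25
eef_pos: [0.4488, -0.1493, 0.1439]
tool_rot: [-0.0, 0.925, 0.38, -0.0]
contact_force: [-0.6, -1.1, 0.0]
grip_width: 0.0513
t16.2 pos [ 0.4488 -0.1493  0.1439] yaw 44.7 F [-0.6 -1.1  0. ] w 0.0513 q1,7 [0.64 0.5 ]
delta [  1.8   4.3 103.9] [-0.1  0.  -0.3]
```

```bash
python3 -m inch '[[2,4,25,0,0,0,0.6],[2,4,55,0,0,0,0.6],[2,4,80,0,0,0,0.6],[2,4,98,0,0,0,0.6],[2,4,98,0,0,0,0.6]]'; python3 d.py .453 -.151 .013 45
python3 - <<'E'
from h import *
im=viewer.read_camera("scene"); crop(im,170,120,290,240,5,"pics/s11.png")
im=viewer.read_camera("top"); crop(im,320,200,440,300,5,"pics/t11.png")
E
```

```text
clock: 16.75
eef_pos: [0.4521, -0.1504, 0.0445]
tool_rot: [-0.001, 0.925, 0.381, -0.002]
contact_force: [0.2, -0.6, 0.3]
grip_width: 0.0513
t16.8 pos [ 0.4521 -0.1504  0.0445] yaw 44.7 F [ 0.2 -0.6  0.3] w 0.0513 q1,7 [0.5  0.35]
delta [ 0.3  1.2 31.5] [-0.2  0.2 -0.3]
```

View pics/s11.png

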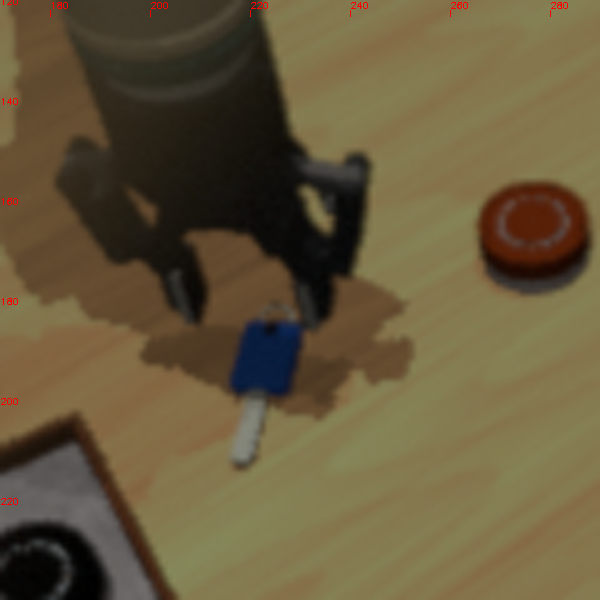

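View pics/t11.png

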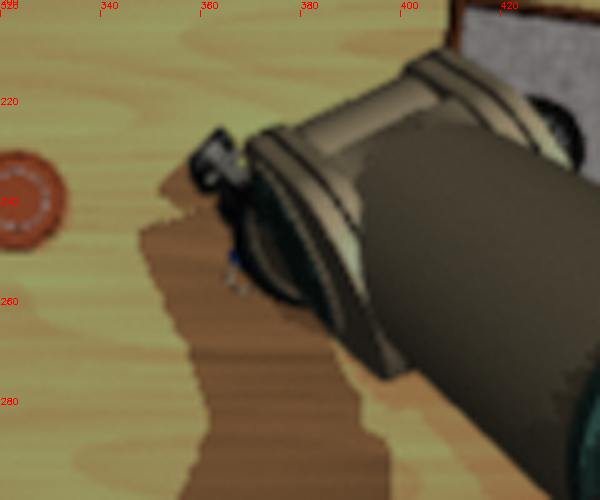

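The jaws straddle the key's bow (scene 222,190, with fingertips at 207,182 and 232,182). Descending to the table and gripping.

```bash
python3 -m inch '[[0,1,10,0,0,0,0.6],[0,1,18,0,0,0,0.6],[0,1,24,0,0,0,0.6],[0,1,28,0,0,0,0.6],[0,1,29,0,0,0,0.6]]';python3 -m inch '[[0,0,1,0,0,0,0.5],[0,0,1,0,0,0,0.4],[0,0,1,0,0,0,0.2],[0,0,1,0,0,0,0.1],[0,0,1,0,0,0,0.1]]' 30;python3 -m inch '[[0,0,0,0,0,0,0.1],[0,0,0,0,0,0,0.1]]'; python3 d.py .453 -.151 .013 45
```

```text
clock: 17.35
eef_pos: [0.4541, -0.1513, 0.0169]
tool_rot: [-0.0, 0.924, 0.381, -0.0]
contact_force: [0.6, 0.7, 0.6]
grip_width: 0.0512
clock: 17.85
eef_pos: [0.4544, -0.1514, 0.0166]
tool_rot: [0.0, 0.925, 0.381, 0.0]
contact_force: [-0.6, 0.4, 3.3]
grip_width: 0.0292
clock: 18.05
eef_pos: [0.4544, -0.1514, 0.0166]
tool_rot: [0.0, 0.925, 0.381, 0.0]
contact_force: [-0.8, 1.3, 6.0]
grip_width: 0.0288
t18.1 pos [ 0.4544 -0.1514  0.0166] yaw 44.8 F [-0.8  1.3  6. ] w 0.0288 q1,7 [0.46 0.3 ]
delta [-0.7 -1.3  3.6] [ 0.  -0.  -0.2]
```

```bash
python3 -m inch '[[0,0,-15,0,0,0,0.1],[0,0,-40,0,0,0,0.1],[0,0,-70,0,0,0,0.1],[0,0,-100,0,0,0,0.1],[0,0,-130,0,0,0,0.1]]'; python3 d.py .475 .317 .15 90
python3 - <<'E'
from h import *
im=viewer.read_camera("scene"); crop(im,150,60,290,220,5,"pics/s12.png")
E
```

```text
clock: 18.55
eef_pos: [0.4539, -0.1514, 0.1472]
tool_rot: [-0.0, 0.925, 0.381, -0.0]
contact_force: [1.3, 0.1, -0.3]
grip_width: 0.029
t18.6 pos [ 0.4539 -0.1514  0.1472] yaw 44.8 F [ 1.3  0.1 -0.3] w 0.0290 q1,7 [0.65 0.5 ]
delta [ 345.1 -317.5   -2.6] [ -0.   -0.  -45.2]
```

View pics/s12.png

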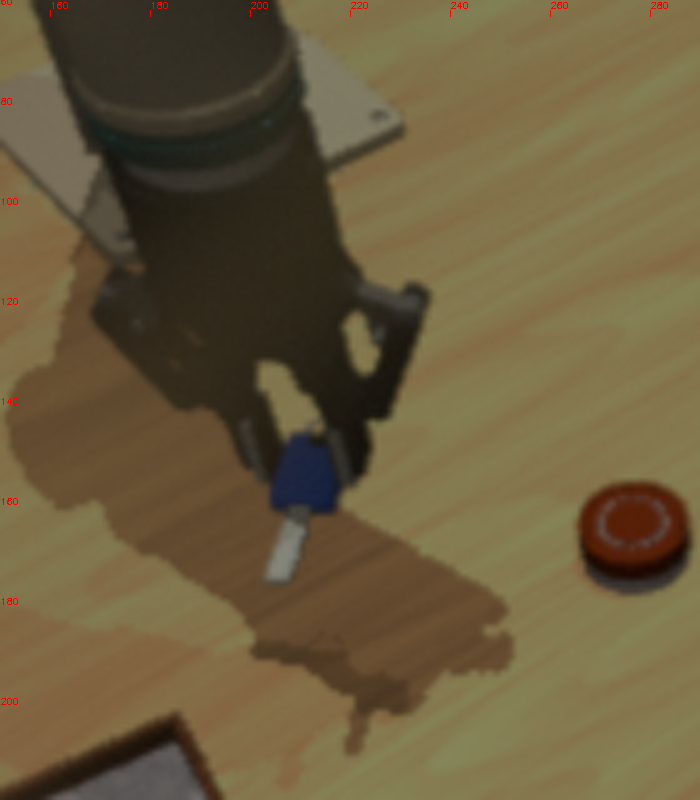

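```bash
python3 -m inch '[[25,-25,0,0,0,-3,0.1],[55,-55,0,0,0,-7,0.1],[85,-85,0,0,0,-12,0.1],[115,-115,0,0,0,-17,0.1],[148,-148,0,0,0,-22,0.1]]'; python3 d.py .477 .375 .15 90
```

```text
clock: 19.1
eef_pos: [0.4548, 0.0587, 0.146]
tool_rot: [0.0, 0.834, 0.551, -0.0]
contact_force: [1.0, 0.0, -0.1]
grip_width: 0.0287
t19.1 pos [0.4548 0.0587 0.146 ] yaw 66.9 F [ 1.   0.  -0.1] w 0.0287 q1,7 [0.25 0.35]
delta [ 299.7 -103.5   -4.2] [ -0.    0.  -23.1]
```

```bash
python3 -m inch '[[38,-13,0,0,0,-4,0.1],[80,-27,0,0,0,-8,0.1],[120,-41,0,0,0,-13,0.1],[165,-57,0,0,0,-18,0.1],[210,-72,0,0,0,-23,0.1]]'; python3 d.py .477 .375 .1 90
```

```text
clock: 19.6
eef_pos: [0.4714, 0.2807, 0.1459]
tool_rot: [0.0, 0.707, 0.707, -0.0]
contact_force: [1.1, 0.3, -0.1]
grip_width: 0.0287
t19.6 pos [0.4714 0.2807 0.1459] yaw 90.0 F [ 1.1  0.3 -0.1] w 0.0287 q1,7 [-0.13  0.36]
delta [94.3  5.6 45.8] [-0.  0. -0.]
```

```bash
python3 -m inch '[[35,2,0,0,0,0,0.1],[70,4,0,0,0,0,0.1],[94,6,0,0,0,0,0.1],[94,6,25,0,0,0,0.1],[94,6,50,0,0,0,0.1]]'; python3 -m inch '[[0,0,15,0,0,0,0.1],[0,0,30,0,0,0,0.1],[0,0,30,0,0,0,0.1]]'; python3 d.py .477 .375 .0226 90
python3 - <<'E'
from h import *
im=viewer.read_camera("scene"); crop(im,310,40,440,170,5,"pics/s13.png")
im=viewer.read_camera("top"); crop(im,150,180,280,290,5,"pics/t13.png")
E
```

```text
clock: 20.1
eef_pos: [0.4778, 0.3747, 0.0957]
tool_rot: [-0.0, 0.708, 0.706, 0.001]
contact_force: [-0.0, -0.4, -1.2]
grip_width: 0.0289
clock: 20.4
eef_pos: [0.4771, 0.3721, 0.0643]
tool_rot: [-0.0, 0.708, 0.706, -0.002]
contact_force: [0.1, 0.5, -0.5]
grip_width: 0.0293
t20.4 pos [0.4771 0.3721 0.0643] yaw 89.8 F [ 0.1  0.5 -0.5] w 0.0293 q1,7 [-0.33  0.21]
delta [ 3.   0.  41.7] [-0.1  0.1 -0.2]
```

View pics/s13.png

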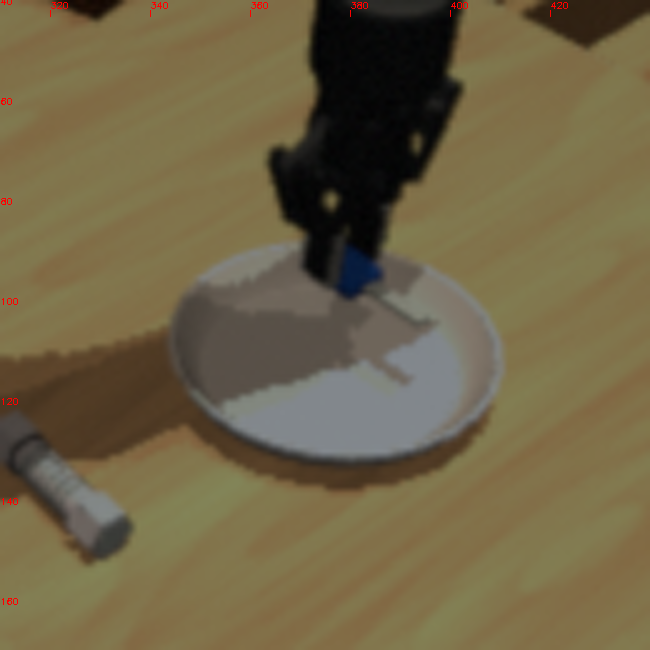

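View pics/t13.png

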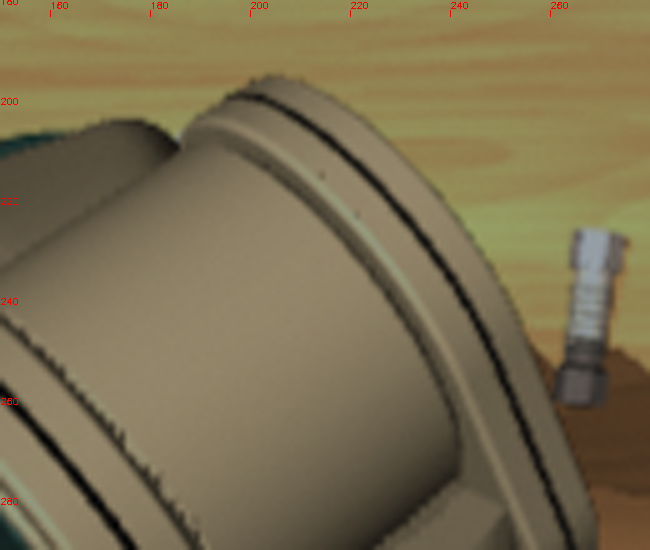

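The key is over the dish floor (scene 382,95), with the blade inside the rim. Lowering in small steps.

```bash
python3 -m inch '[[0,0,10,0,0,0,0.1],[0,0,20,0,0,0,0.1],[0,0,28,0,0,0,0.1],[0,0,34,0,0,0,0.1],[0,0,36,0,0,0,0.1]]'; python3 -m inch '[[0,0,1,0,0,0,0.1],[0,0,2,0,0,0,0.1],[0,0,2,0,0,0,0.1]]'; python3 -m inch '[[0,0,1,0,0,0,0.1],[0,0,1,0,0,0,0.1]]';python3 -m inch '[[0,0,1,0,0,0,0.1],[0,0,1,0,0,0,0.1]]'; python3 d.py .477 .375 .0226 90
```

```text
clock: 21.0
eef_pos: [0.4774, 0.3729, 0.0294]
tool_rot: [-0.0, 0.708, 0.706, -0.001]
contact_force: [-0.4, -0.2, -0.4]
grip_width: 0.029
clock: 21.3
eef_pos: [0.4779, 0.3734, 0.0285]
tool_rot: [0.0, 0.708, 0.706, 0.0]
contact_force: [0.7, 0.6, -0.7]
grip_width: 0.029
clock: 21.5
eef_pos: [0.4779, 0.3733, 0.0274]
tool_rot: [0.0, 0.708, 0.706, 0.0]
contact_force: [-0.4, 0.3, 0.2]
grip_width: 0.0291
clock: 21.7
eef_pos: [0.4778, 0.3732, 0.0262]
tool_rot: [0.0, 0.708, 0.706, -0.0]
contact_force: [0.4, 0.8, 0.2]
grip_width: 0.0289
t21.7 pos [0.4778 0.3732 0.0262] yaw 89.8 F [0.4 0.8 0.2] w 0.0289 q1,7 [-0.35  0.17]
delta [ 1.8 -0.8  3.6] [-0.   0.  -0.2]
```

```bash
python3 -m inch '[[0,0,1,0,0,0,0.1],[0,0,2,0,0,0,0.1],[0,0,2,0,0,0,0.1]]'; python3 -m inch '[[0,0,1,0,0,0,0.1],[0,0,1,0,0,0,0.1]]'; python3 d.py .477 .375 .0226 90
```

```text
clock: 22.0
eef_pos: [0.4777, 0.3731, 0.0241]
tool_rot: [0.0, 0.708, 0.706, -0.0]
contact_force: [-0.6, -0.0, -0.5]
grip_width: 0.0291
clock: 22.2
eef_pos: [0.4778, 0.3732, 0.0232]
tool_rot: [0.0, 0.708, 0.706, -0.0]
contact_force: [0.1, -0.0, 0.3]
grip_width: 0.0292
t22.2 pos [0.4778 0.3732 0.0232] yaw 89.8 F [ 0.1 -0.   0.3] w 0.0292 q1,7 [-0.36  0.17]
delta [ 1.8 -0.8  0.6] [-0.   0.  -0.2]
```

```bash
python3 -m inch '[[0,0,1,0,0,0,0.1],[0,0,1,0,0,0,0.1]]'; python3 -m inch '[[0,0,1,0,0,0,0.1],[0,0,1,0,0,0,0.1]]'; python3 d.py .477 .375 .0226 90
```

```text
clock: 22.4
eef_pos: [0.4778, 0.3734, 0.0226]
tool_rot: [0.0, 0.708, 0.706, 0.0]
contact_force: [-0.3, -0.5, 3.5]
grip_width: 0.0287
clock: 22.6
eef_pos: [0.4779, 0.3734, 0.0226]
tool_rot: [0.0, 0.708, 0.706, 0.0]
contact_force: [-1.4, -1.4, 11.1]
grip_width: 0.0291
t22.6 pos [0.4779 0.3734 0.0226] yaw 89.8 F [-1.4 -1.4 11.1] w 0.0291 q1,7 [-0.36  0.16]
delta [ 1.6 -0.9 -0. ] [ 0.1  0.  -0.2]
```

```bash
python3 -m inch '[[0,0,-1,0,0,0,0.1],[0,0,-1,0,0,0,0.48],[0,0,-1,0,0,0,0.5],[0,0,-1,0,0,0,0.5],[0,0,-8,0,0,0,0.5]]';python3 -m inch '[[0,0,-20,0,0,0,0.5],[0,0,-60,0,0,0,0.5],[0,0,-105,0,0,0,0.5],[0,-40,-125,0,0,0,0.5],[0,-40,-125,0,0,0,0.5]]'; python3 d.py .4717 .1559 .12 85.2
python3 - <<'E'
from h import *
im=viewer.read_camera("scene"); crop(im,310,40,440,170,5,"pics/s14.png")
E
```

```text
clock: 23.1
eef_pos: [0.4773, 0.3727, 0.0286]
tool_rot: [-0.0, 0.708, 0.706, -0.001]
contact_force: [-0.0, -0.3, -0.5]
grip_width: 0.0429
clock: 23.6
eef_pos: [0.4337, 0.3761, 0.1583]
tool_rot: [-0.001, 0.706, 0.708, 0.002]
contact_force: [0.1, 0.8, 0.3]
grip_width: 0.043
t23.6 pos [0.4337 0.3761 0.1583] yaw 90.1 F [0.1 0.8 0.3] w 0.0430 q1,7 [-0.31  0.23]
delta [-220.4   37.4   37.5] [ 0.  -0.2  4.9]
```

View pics/s14.png

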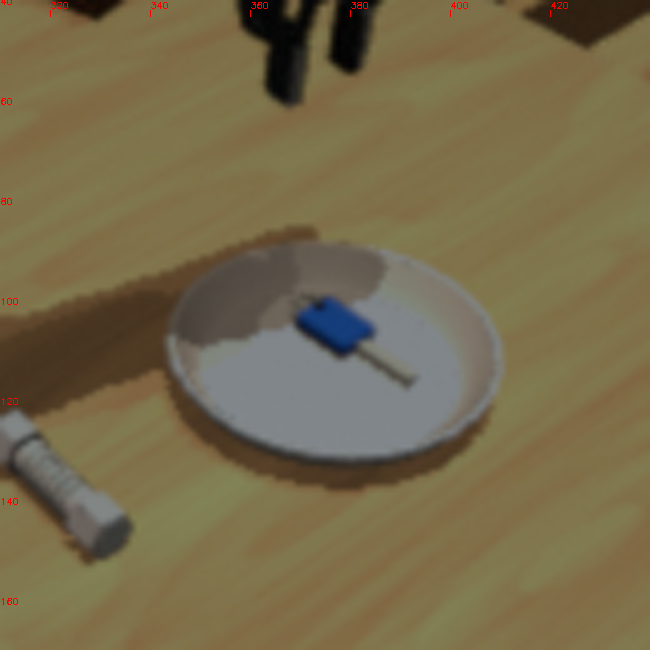

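```bash
python3 - <<'E'
from h import *
k=p2w("scene",(310+335/5,40+325/5),.016);t=p2w("scene",(310+410/5,40+381/5),.012);print(k,t)
E
python3 -m inch '[[-40,7,0,0,0,2,0.5],[-80,14,0,0,0,5,0.5],[-120,21,0,0,0,5,0.5],[-165,28,0,0,0,5,0.5],[-205,35,0,0,0,5,0.5]]';python3 -m inch '[[-15,2,20,0,0,0,0.55],[-15,2,30,0,0,0,0.55],[-15,2,30,0,0,0,0.55]]'; python3 d.py .4717 .1559 .05 85.2
```

```text
[0.48409151 0.37050585 0.016     ] [0.54454173 0.37028369 0.012     ]
clock: 24.15
eef_pos: [0.4724, 0.1655, 0.1538]
tool_rot: [0.0, 0.739, 0.674, -0.001]
contact_force: [0.9, 0.1, 0.4]
grip_width: 0.0428
clock: 24.45
eef_pos: [0.4721, 0.1533, 0.123]
tool_rot: [-0.001, 0.738, 0.674, -0.001]
contact_force: [-0.0, 0.4, 0.2]
grip_width: 0.0469
t24.4 pos [0.4721 0.1533 0.123 ] yaw 84.8 F [-0.   0.4  0.2] w 0.0469 q1,7 [0.08 0.41]
delta [ 2.5 -0.4 73. ] [-0.1  0.  -0.4]
```

```bash
python3 -m inch '[[2,0,25,0,0,0,0.55],[2,0,50,0,0,0,0.55],[2,0,70,0,0,0,0.55],[2,0,73,0,0,0,0.55],[2,0,73,0,0,0,0.55]]'; python3 d.py .4717 .1559 .016 85.2
python3 - <<'E'
from h import *
im=viewer.read_camera("scene"); crop(im,270,70,390,190,5,"pics/s15.png")
E
```

```text
clock: 24.95
eef_pos: [0.4727, 0.1571, 0.0514]
tool_rot: [-0.0, 0.737, 0.675, 0.0]
contact_force: [0.5, 0.3, 0.9]
grip_width: 0.0471
t24.9 pos [0.4727 0.1571 0.0514] yaw 85.0 F [0.5 0.3 0.9] w 0.0471 q1,7 [-0.01  0.28]
delta [-1.4 -0.9 35.4] [-0.  -0.1 -0.2]
```

View pics/s15.png

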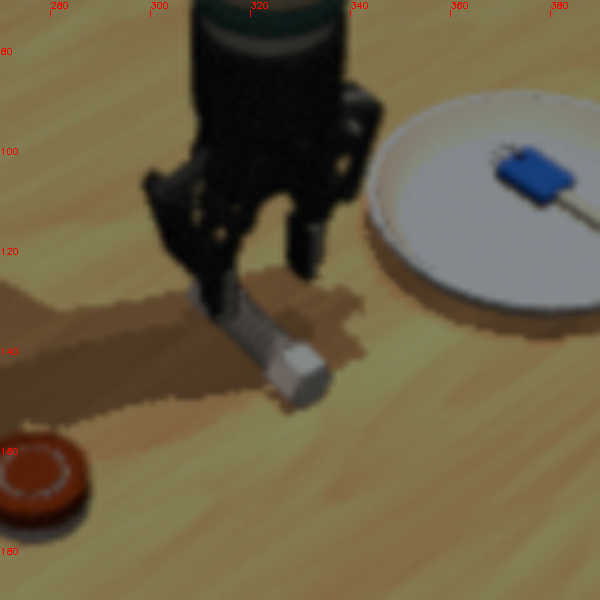

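```bash
python3 -m inch '[[-1,-1,10,0,0,0,0.55],[-1,-1,20,0,0,0,0.55],[-1,-1,28,0,0,0,0.55],[-1,-1,34,0,0,0,0.55],[-1,-1,35,0,0,0,0.55]]';python3 -m inch '[[0,0,1,0,0,0,0.4],[0,0,1,0,0,0,0.2],[0,0,1,0,0,0,0.05],[0,0,1,0,0,0,0.05],[0,0,1,0,0,0,0.05]]' 30;python3 -m inch '[[0,0,0,0,0,0,0.05],[0,0,0,0,0,0,0.05]]'; python3 d.py .4717 .1559 .016 85.2
```

```text
clock: 25.5
eef_pos: [0.4714, 0.1541, 0.0155]
tool_rot: [-0.0, 0.738, 0.674, -0.001]
contact_force: [0.9, -0.1, 0.0]
grip_width: 0.0471
clock: 26.0
eef_pos: [0.472, 0.1542, 0.0155]
tool_rot: [0.0, 0.738, 0.674, 0.0]
contact_force: [0.3, 0.4, 1.1]
grip_width: 0.022
clock: 26.2
eef_pos: [0.472, 0.1542, 0.0154]
tool_rot: [0.0, 0.738, 0.674, 0.0]
contact_force: [0.2, -1.2, 0.6]
grip_width: 0.0218
t26.2 pos [0.472  0.1542 0.0154] yaw 84.8 F [ 0.2 -1.2  0.6] w 0.0218 q1,7 [-0.06  0.21]
delta [ 1.7 -0.4 -0.6] [ 0.  -0.  -0.4]
```

Gripped at 22 mm, the barrel. Lifting and moving to the dish.

```bash
python3 -m inch '[[0,0,-15,0,0,0,0.05],[0,0,-40,0,0,0,0.05],[0,0,-70,0,0,0,0.05],[0,0,-95,0,0,0,0.05],[0,0,-95,0,0,0,0.05]]'; python3 d.py .4974 .315 .11 90
python3 - <<'E'
from h import *
im=viewer.read_camera("scene"); crop(im,270,50,410,170,5,"pics/s16.png")
E
```

```text
clock: 26.7
eef_pos: [0.4735, 0.1551, 0.1129]
tool_rot: [0.001, 0.739, 0.674, 0.003]
contact_force: [0.7, -0.1, -0.8]
grip_width: 0.0217
t26.7 pos [0.4735 0.1551 0.1129] yaw 84.8 F [ 0.7 -0.1 -0.8] w 0.0217 q1,7 [0.07 0.38]
delta [161.4   9.3   3.4] [ 0.3 -0.1 -5.2]
```

View pics/s16.png

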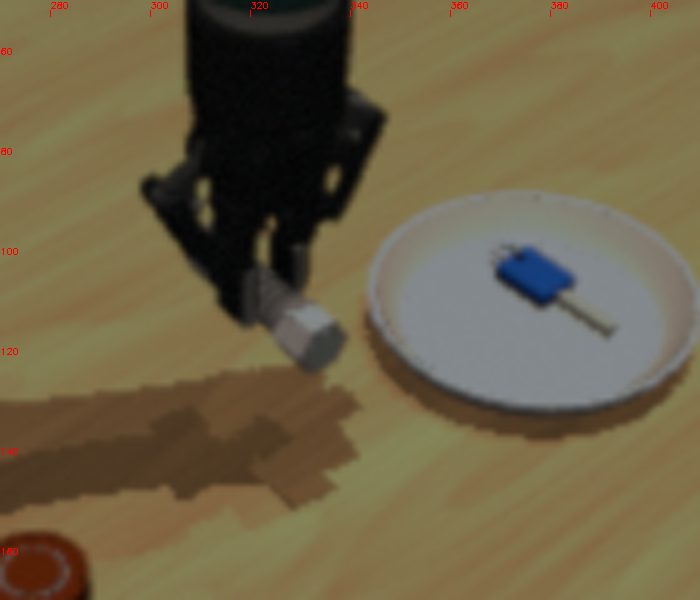

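```bash
python3 -m inch '[[25,1,0,0,0,-1,0.05],[60,3,0,0,0,-2,0.05],[95,5,0,0,0,-3,0.05],[130,7,0,0,0,-5,0.05],[161,9,0,0,0,-5,0.05]]'; python3 -m inch '[[0,0,0,0,0,0,0.05],[0,0,10,0,0,0,0.05],[0,0,25,0,0,0,0.05],[0,0,40,0,0,0,0.05],[0,0,40,0,0,0,0.05]]';python3 d.py .4974 .315 .0214 90
python3 - <<'E'
from h import *
im=viewer.read_camera("scene"); crop(im,310,40,440,170,5,"pics/s17.png")
E
```

```text
clock: 27.25
eef_pos: [0.4948, 0.3151, 0.1088]
tool_rot: [-0.0, 0.708, 0.706, -0.001]
contact_force: [0.6, 0.7, -0.1]
grip_width: 0.0214
clock: 27.75
eef_pos: [0.494, 0.3109, 0.0671]
tool_rot: [0.0, 0.709, 0.706, -0.003]
contact_force: [-0.3, 0.0, -1.1]
grip_width: 0.0217
t27.8 pos [0.494  0.3109 0.0671] yaw 89.8 F [-0.3  0.  -1.1] w 0.0217 q1,7 [-0.22  0.28]
delta [ 4.3  3.6 45.7] [-0.2  0.2 -0.2]
```

View pics/s17.png

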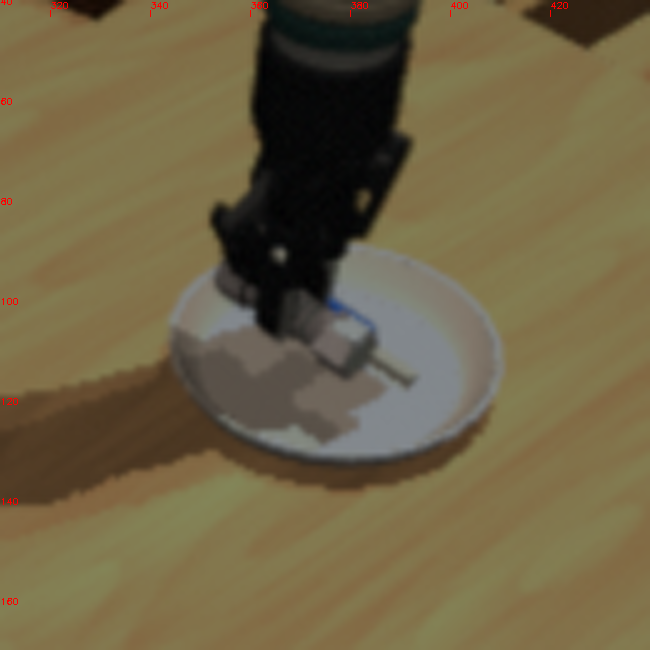

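The flashlight is above the dish on the near side of the key. Lowering it.

```bash
python3 -m inch '[[2,3,10,0,0,0,0.05],[2,3,20,0,0,0,0.05],[2,3,30,0,0,0,0.05],[2,3,37,0,0,0,0.05],[2,3,41,0,0,0,0.05]]'; python3 -m inch '[[0,0,1,0,0,0,0.05],[0,0,1,0,0,0,0.05]]'; python3 d.py .4974 .315 .0214 90
```

```text
clock: 28.3
eef_pos: [0.498, 0.3155, 0.0283]
tool_rot: [-0.0, 0.708, 0.706, -0.001]
contact_force: [0.6, -0.3, -0.2]
grip_width: 0.0223
clock: 28.5
eef_pos: [0.4984, 0.3159, 0.0283]
tool_rot: [-0.0, 0.708, 0.706, 0.0]
contact_force: [-0.2, 0.0, -0.9]
grip_width: 0.0218
t28.5 pos [0.4984 0.3159 0.0283] yaw 89.8 F [-0.2  0.  -0.9] w 0.0218 q1,7 [-0.25  0.24]
delta [-0.9 -1.   6.9] [ 0.  -0.  -0.2]
```

```bash
python3 -m inch '[[0,0,2,0,0,0,0.05],[0,0,4,0,0,0,0.05],[0,0,4,0,0,0,0.05]]'; python3 -m inch '[[0,0,1,0,0,0,0.05],[0,0,1,0,0,0,0.05]]';python3 -m inch '[[0,0,1,0,0,0,0.05],[0,0,1,0,0,0,0.05]]'; python3 d.py .4974 .315 .0214 90
```

```text
clock: 28.8
eef_pos: [0.4984, 0.3157, 0.0242]
tool_rot: [0.0, 0.708, 0.706, -0.0]
contact_force: [0.0, 0.1, -0.8]
grip_width: 0.0217
clock: 29.0
eef_pos: [0.4984, 0.3157, 0.0233]
tool_rot: [0.0, 0.708, 0.706, 0.0]
contact_force: [-0.5, 0.6, -0.6]
grip_width: 0.0217
clock: 29.2
eef_pos: [0.4984, 0.3157, 0.0222]
tool_rot: [0.0, 0.708, 0.706, -0.0]
contact_force: [-0.6, 0.2, -0.6]
grip_width: 0.0219
t29.2 pos [0.4984 0.3157 0.0222] yaw 89.8 F [-0.6  0.2 -0.6] w 0.0219 q1,7 [-0.26  0.23]
delta [-0.7 -1.   0.8] [-0.   0.  -0.2]
```

```bash
python3 -m inch '[[0,0,1,0,0,0,0.05],[0,0,1,0,0,0,0.05]]';python3 -m inch '[[0,0,1,0,0,0,0.05],[0,0,1,0,0,0,0.05]]'; python3 d.py .4974 .315 .0214 90
```

```text
clock: 29.4
eef_pos: [0.4984, 0.3158, 0.0215]
tool_rot: [0.0, 0.708, 0.706, 0.0]
contact_force: [-0.8, -0.3, 1.6]
grip_width: 0.0218
clock: 29.6
eef_pos: [0.4985, 0.3159, 0.0214]
tool_rot: [0.0, 0.708, 0.706, 0.0]
contact_force: [-1.8, -2.2, 9.4]
grip_width: 0.0216
t29.6 pos [0.4985 0.3159 0.0214] yaw 89.8 F [-1.8 -2.2  9.4] w 0.0216 q1,7 [-0.26  0.23]
delta [-0.9 -1.1  0. ] [ 0.   0.  -0.2]
```

```bash
python3 -m inch '[[0,0,-1,0,0,0,0.05],[0,0,-1,0,0,0,0.38],[0,0,-1,0,0,0,0.4],[0,0,-1,0,0,0,0.4],[0,0,-8,0,0,0,0.4]]';python3 -m inch '[[0,0,-20,0,0,0,0.4],[0,0,-60,0,0,0,0.4],[0,0,-105,0,0,0,0.4],[-40,-20,-140,0,0,0,0.4],[-90,-40,-160,0,0,0,0.4]]';python3 -m inch '[[-50,-15,0,0,0,0,0.4],[-100,-30,0,0,0,0,0.4],[-150,-45,0,0,0,0,0.4],[-200,-60,0,0,0,0,0.4],[-240,-80,0,0,0,0,0.4]]'
python3 -m inch '[[-50,0,0,0,0,0,0.4],[-100,0,0,0,0,0,0.4],[-100,0,0,0,0,0,0.4]]'
python3 - <<'E'
from h import *
im=viewer.read_camera("scene"); cv2.imwrite("pics/scene18.png",im); crop(im,310,40,440,170,5,"pics/s18.png")
im=viewer.read_camera("top"); cv2.imwrite("pics/top18.png",im); crop(im,150,100,310,280,4,"pics/t18.png")
E
```

```text
clock: 30.1
eef_pos: [0.4978, 0.3152, 0.0276]
tool_rot: [-0.0, 0.708, 0.706, -0.001]
contact_force: [-0.1, 0.2, 0.2]
grip_width: 0.0338
clock: 30.6
eef_pos: [0.4632, 0.24, 0.186]
tool_rot: [0.0, 0.707, 0.707, 0.003]
contact_force: [0.2, -0.2, 0.6]
grip_width: 0.0337
clock: 31.1
eef_pos: [0.3836, -0.0006, 0.1835]
tool_rot: [0.001, 0.708, 0.706, 0.0]
contact_force: [0.3, 0.0, 0.4]
grip_width: 0.034
clock: 31.4
eef_pos: [0.3818, -0.1063, 0.1828]
tool_rot: [0.0, 0.713, 0.701, -0.002]
contact_force: [-0.6, 1.6, 0.2]
grip_width: 0.0342
```

View pics/s18.png

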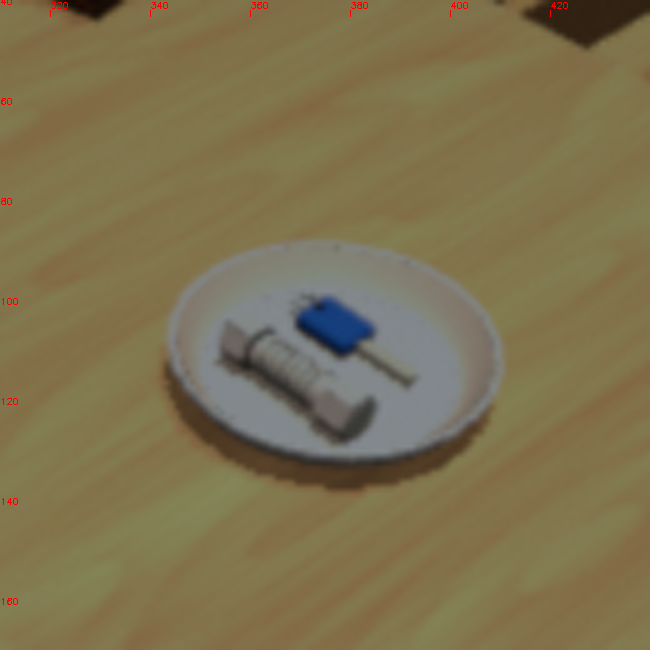

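View pics/scene18.png

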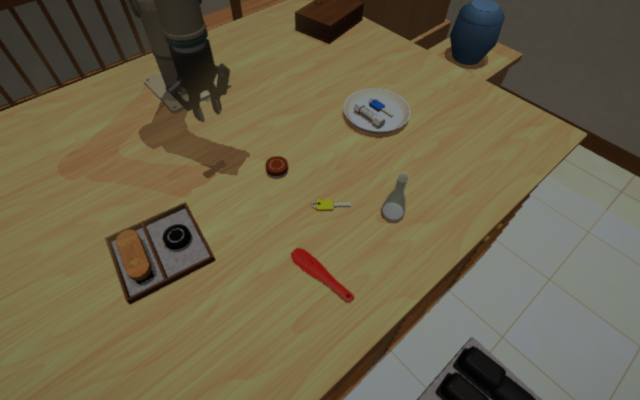

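View pics/top18.png

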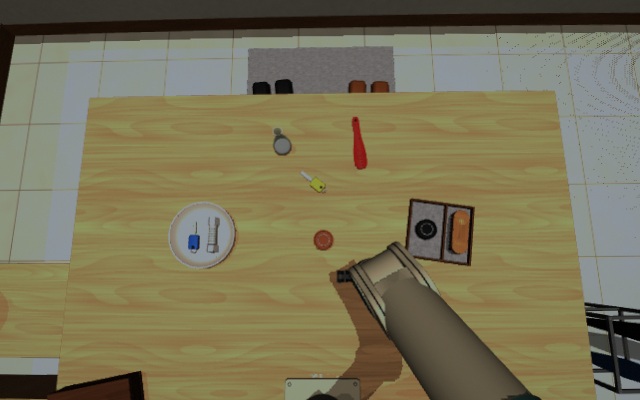

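```bash
python3 - <<'E'
from h import *
im=cv2.imread("pics/top18.png"); crop(im,165,195,240,275,7,"pics/t19.png")
print("key",p2w("top",(194,243),.018)[:2]-[.4974,.3472],"fl",p2w("top",(213,235),.028)[:2]-[.4974,.3472])
d=p2w("top",(425.3,229.5),.031)[:2]-[.5023,-.3428];a=np.radians(8.5);print("tin",d[0]*np.cos(a)-d[1]*np.sin(a),d[0]*np.sin(a)+d[1]*np.cos(a))
a=cv2.imread("pics/top0.png").astype(int);print("diff dish/tray/others", [int(np.abs(a-im)[y0:y1,x0:x1].max()) for x0,y0,x1,y1 in((290,160,330,200),(305,225,342,258),(265,120,298,160),(345,110,368,172))])
print(status.sense()['qd'].round(3))
E
```

```text
key [-0.02362756  0.02301283] fl [-0.00161878 -0.03490516]
tin -0.002855319198215085 0.04403343102989533
diff dish/tray/others [7, 6, 6, 6]
[-0.066 -0.003 -0.028  0.009 -0.002 -0.008 -0.004]
```

View pics/t19.png

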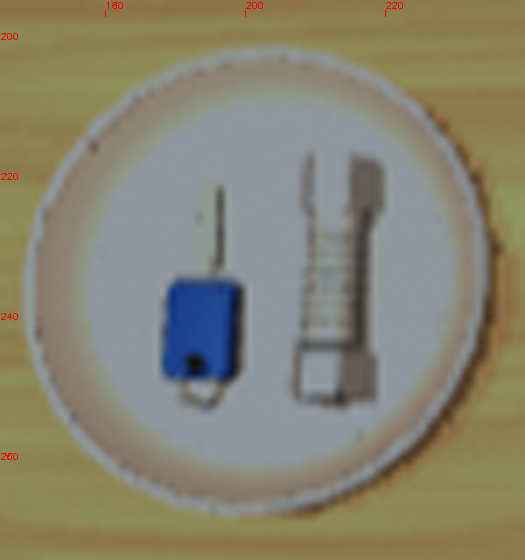

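The key (193,242) and flashlight (213,235) lie side by side and separate, both inside the dish floor. Letting the arm settle, then handing in.

```bash
python3 -m inch '[[0,0,0,0,0,0,0.4],[0,0,0,0,0,0,0.4],[0,0,0,0,0,0,0.4]]'; python3 -c "
from rig import robot; print(robot.close_job())"
```

```text
clock: 31.8
eef_pos: [0.3837, -0.0974, 0.1832]
tool_rot: [0.0, 0.707, 0.707, 0.0]
contact_force: [1.0, -0.1, 0.1]
grip_width: 0.0341
the job is handed in; nothing more can be done
None
```

Both kits are made up and I handed the job in at about 32 s. All four things were lowered until they touched the floor before I let go.

My last pictures showed:

| Thing | Where it lies | Limit |
|---|---|---|
| Blue key | flat, about 33 mm from the dish centre | 65 mm |
| Flashlight | flat, about 35 mm from the dish centre, clear of the key | 55 mm |
| Brush | bristles down in the narrow compartment, at tray (+2, -51) mm, measured just after I set it down | x within ±24 mm, y -68 to -34 mm |
| Black tin | lid up in the wide compartment, at tray (-3, +44) mm | x within ±55 mm, y +16 to +62 mm |

- **Things to be left:** comparing the first and last top pictures, the yellow key, brown tin, vase and shoehorn show no visible movement. I checked the dish and tray by eye only; they look unmoved.
- **Arm:** it ended clear of everything.
- **Failed or disagreeing checks:** none failed. The top view puts the key about 8 mm further back in x than the scene view did, both well inside the limit.

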